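Steady the build plate and unload the prints

TASK

The build plate rocks because its two adjustable feet hang in the air: first screw each foot down (clockwise from above) until its rubber sole just touches the steel disc below it, pressed only lightly. Then use the spatula, never the fingers, to lift every printed cover off the build plate and set it down right way up on the cooling rack. Finally lay the spatula flat on its mat again; do not disturb the spool, the glue bottle or the screwdriver.

Things in the scene. Friction and masses are not known exactly. Their poses are not given: they have to be found in the camera images.
- stand: Fixed build plate: dark steel plate 310 (x) x 170 (y) x 10 mm, flat, no rim, its top face 70 mm above the bench. Origin on the bench under the plate's centre. Two fixed legs at the -y end; two grey ears at the +y end hold vertical screw feet at x = -75 and +75 mm, y = 115 mm.
- rack: Fixed cooling rack: flat aluminium top 340 (x) x 160 (y) mm on four legs, no rim, its top face 90 mm above the bench. Origin on the bench under its centre.
- mat: Fixed black rubber mat 250 (x) x 100 (y) x 3 mm on the bench between the build plate and the rack, the spatula's place. Origin at the centre of its underside.
- knob_a_mid (a point): Middle of the round knurled black knob of foot A (ear at -x of the stand): vertical axis, 36 mm diameter, 24 mm tall (this point is 12 mm below its top). The knob sinks with the screw.
- knob_b_mid (a point): The same point of the knob of foot B (ear at +x of the stand).
- screw_a (a joint): Turn of knob A in rad, growing clockwise seen from above, which lowers the foot 12 mm per full turn (1.91 mm per rad). About 0.06 N m of friction; it stays where it is left. Range -0.3 to 8.5.
- screw_b (a joint): The same for knob B.
- sole_a_bottom (a point): Centre of the underside of foot A's rubber sole (34 mm diameter). It starts 3 to 10 mm above the disc under it.
- sole_b_bottom (a point): The same for foot B.
- sole_a (a joint): How far the springy rubber sole of foot A is squashed, in m: 0 while it hangs free; after it touches it grows by as much as the screw still goes down (2.5 N per mm, solid at 6 mm). Lightly touching is 0.0002 to 0.0025.
- sole_b (a joint): The same for foot B.
- pad_thin: Loose steel disc 52 mm diameter, 8 mm thick, lying on the bench under one of the two feet (which one varies). Origin at the centre of its underside.
- pad_thick: Loose steel disc 52 mm diameter, 11 mm thick, under the other foot. Origin at the centre of its underside.
- spatula: Loose spatula, 140 g, lying flat. Steel blade 3 mm thick, 34 mm wide, from x = -25 to +90 mm, its underside at z = 0. Origin on the blade's underside below the neck; +x points to the blade's tip, +z up. A neck at x = 0 carries the wooden handle: x = -95 to 0, 24 mm wide (y), z = 44 to 66 mm.
- spatula_grip (a point): Place to grip the spatula's handle from above: 45 mm behind the neck, 55 mm above the blade's underside, fingers closing across the 24 mm width.
- spatula_tip (a point): Middle of the blade's front edge.
- cover_1: Loose grey printed cover, 50 g (may be absent): plate 70 (x) x 56 (y) x 4 mm on two rails along its x sides, 10 mm tall, 6 mm wide: a tunnel 44 mm wide, 10 mm high runs under it along x, open at both ends. On top a 46 x 34 mm box with two ribs along x, 26 mm high in all. Origin: centre of the underside (rail feet). Covers start side by side on the build plate, tunnels roughly along the stand's y.
- cover_2: Loose grey printed cover, 50 g (may be absent): plate 70 (x) x 56 (y) x 4 mm on two rails along its x sides, 10 mm tall, 6 mm wide: a tunnel 44 mm wide, 10 mm high runs under it along x, open at both ends. On top a 46 x 34 mm box with a round boss, 26 mm high in all. Origin: centre of the underside (rail feet). Covers start side by side on the build plate, tunnels roughly along the stand's y.
- cover_3: Loose grey printed cover, 50 g (may be absent): plate 70 (x) x 56 (y) x 4 mm on two rails along its x sides, 10 mm tall, 6 mm wide: a tunnel 44 mm wide, 10 mm high runs under it along x, open at both ends. On top a 46 x 34 mm box with two ribs along y, 26 mm high in all. Origin: centre of the underside (rail feet). Covers start side by side on the build plate, tunnels roughly along the stand's y.
- spool: Bystander: filament spool lying flat, 110 mm diameter, 56 mm tall, on the bench beyond the work. Origin under its centre.
- glue: Bystander: small white bottle, 44 mm diameter, 110 mm tall. Origin under its centre.
- driver: Bystander: screwdriver lying on the bench. Origin near its middle.
There are look-alikes about, which are no part of the job. There is more than one size of the spatula; the one meant has the size given above.

How it is judged:
By the outcome, as a careful person would: the job done as asked, in the order asked, and still so for the second after the job is handed in, with the robot touching nothing.
Of cover_1, cover_2, cover_3 only 2 to 3 are there at a start; the rules pass over those that are not, and their reading is None.
At some moment in a run one of cover_1, cover_2, cover_3, spatula may be knocked a few centimetres aside while the robot is not near it.
It also fails if it takes over 210 s, if anything falls off the work surface, if the arm or the gripper's body presses on something with over 40 N, if the wrist force passes 120 N, or if a joint passes its speed limit or range.

ROBOT

A 7-joint arm with a two-finger parallel gripper is mounted at the origin on the work surface. World frame = base frame: x ahead of the robot, y to its left, z up, the work surface at z = 0. Lengths are in m, angles in rad, forces in N, time in s.
With the tool pointing down it reaches from about 0.4 to 0.85 m from the base axis. Payload 10.4 kg.
Tool frame: the origin (TCP) lies at the centre of the arm's flange, where the gripper is bolted on; the fingertips stand 173 mm ahead of it and the grasp point (between the pads) lies 155 mm ahead of it; z points along the fingers, y is the line along which they close (so a half turn about z gives the same grasp; the last joint's range is limited). The gripper opens to 85 mm and grips with 20 to 120 N. Pads are 22 mm wide; open, the fingers measure 114 mm over their backs; the gripper's body (76 mm by 85 mm) begins 54 mm behind the grasp point. The pads swing forward as they close: fully open they stand 13 mm farther back than shut.
Start: joints at [-1.294, 0.332, -0.065, 1.46, 0.022, 1.35, -0.088], TCP at [0.185, 0.597, 0.405] pointing down, gripper open.
Joint ranges: [-2.6, 2.6], [-0.5, 2.12], [-1.47, 1.34], [0.16, 2.42], [-1.27, 4.41], [0.06, 2.06], [-2.6, 2.6]. Speed limits (rad/s): [2.22, 2.22, 2.79, 2.79, 3.14, 3.14, 3.14].

INTERFACE

Orientations are given as a unit quaternion [x, y, z, w].
In Python, from workcell import manip, viewer, finder gives the robot as it stands.
- The arm moves only by the tool arm_command, never from a script. Its argument "plan" is a list of rows, each an object with "dp": the shift along the tool's x, y, z in mm, a list of three; "spin": the turn about the tool's z in rad. A call has 1 to 5 rows; each row shifts and turns the commanded pose from where the row before left it, along the tool's axes as they then stand; what a row does not reach is not made up. A row lasts 1/10 s, in which the tool goes at most 50 mm and 8.59 degrees, less where a joint would pass 70% of its speed; a pose out of reach is approached as far as the arm can. A call is refused whole if a number of a shift passes 50 or a number of a turn 0.15, either way. A call with a gripper value outside its range is refused whole. "grip" is the closure, from -1 (fully open) to 1 (shut), set as the call begins (left out, the last holds). The fingers move at their own pace and stop on an object; "newtons" is the grip in N (left out, the last holds). Time passes only in rows, so rows that do not move let the fingers close. It gives the time, the measured TCP pose, the force, the opening and the grip force at its end, in the units of the state.
- manip.get_obs(): the state, without advancing time (a new reading comes with each control period).
- viewer.camera(name): name is "scene" or "top" or "wrist"; returns the picture (420x560x3 uint8, blue, green, red); there is no depth.
- viewer.camera_params(name): a dict with "vertical_fov" (degrees; the focal length in pixels is half the picture's height over the tangent of half this angle, whatever the lens; pixels are square), "cx", "cy" (the principal point, pixels), "R" (3x3) and "t" (3): a world point X has camera coordinates R X + t; the wrist camera has in their place "T_tool_cam" (4x4, takes a point from camera to tool coordinates, whose origin is the TCP and whose axes are the flange's). Camera axes: x right, y down, z forward; pixel columns grow to the right and rows downward; lengths in m; the calibration is good to about 2 mm. A picture is of the moment at which its call begins: read the wrist's pose just before it. camera_params takes no time and is no camera call.
- manip.hand_in(): hands the job in; it is judged then, once.
Trained networks look in the newest picture that a camera, given by its name, has taken for a name from the list of things; names that differ only in an ending like _2 or _b are one class to them, and where a whole thing is asked for, a point or a joint stands for the part that bears it (a point fixed in the world has none). Each returns a list of dicts, best first, with "score" (0 to 1); they miss things now and then, are a little off and sometimes report something else, mostly with a low value. They report only what shows in the picture. A call takes as long as a camera call. They do not tell look-alikes from the thing itself.
- finder.find_in(camera, thing): "position" ([x, y, z] in m, in world coordinates, good to about 4 mm: the middle of the surface that is visible of it).
The state is a dict: "clock": time; "joint_pos": joint angles; "joint_velocities": joint speeds; "tau": joint torques, N m; "position": TCP position; "ee_rot": TCP orientation; "ft_force": force on the tool from outside, world axes, zero at the start; "torque": the same for the moment, N m; "grip_width": opening from 0.0 (shut) to 1.0 (fully open); "grasp_force": force on a finger pad.
Only numpy, scipy, OpenCV 4.12 (cv2) and the standard library are available. Lean on these libraries where they do the work, as an engineer would, in place of code of your own. Each camera call takes 0.05 s, during which the arm holds its last target. There are 200 camera calls.

## Working session

There is one attempt and no reset: what is moved stays moved. The work goes in short steps, Python scripts to look and compute and a tool call to move; the robot and the scene stay as the last step left them, time stands still between calls to the robot, and variables do not carry over. Pictures are saved under pics/ and viewed, at most 14 in all, crops included, and the job is handed in when it is done.

Besides the shell and the picture viewer there is one more tool, called as name([rows], argument=value, ...), one row to a line, values as JSON. arm_command: Moves the arm, as the interface text tells. Its arguments: {"type":"object","properties":{"plan":{"type":"array","items":{"type":"object","properties":{"dp":{"type":"array","items":{"type":"number"}},"spin":{"type":"number"}}}},"grip":{"type":"number"},"newtons":{"type":"number"}},"required":["plan"]}

```bash
ls; mkdir -p pics
cat > h.py <<'E'
import numpy as np, cv2
from workcell import manip, viewer, finder
from scipy.spatial.transform import Rotation as Ro
def cam(name):
    p=viewer.camera_params(name); f=210/np.tan(np.radians(p["vertical_fov"])/2)
    if name=="wrist":
        o=manip.get_obs(); T=np.eye(4); T[:3,:3]=Ro.from_quat(o["ee_rot"]).as_matrix(); T[:3,3]=o["position"]
        W=np.linalg.inv(T@np.array(p["T_tool_cam"])); R,t=W[:3,:3],W[:3,3]
    else: R,t=np.array(p["R"]),np.array(p["t"])
    return dict(f=f,c=(p["cx"],p["cy"]),R=R,t=t)
def snap(name,fn=None):
    k=cam(name); im=viewer.camera(name)
    if fn: cv2.imwrite("pics/"+fn,im)
    return im,k
def proj(k,X):
    c=k["R"]@np.array(X)+k["t"]; return k["f"]*c[:2]/c[2]+k["c"]
def back(k,u,v,z):
    d=k["R"].T@np.array([(u-k["c"][0])/k["f"],(v-k["c"][1])/k["f"],1]); o=-k["R"].T@k["t"]
    return o+d*(z-o[2])/d[2]
def st():
    o=manip.get_obs(); M=Ro.from_quat(o["ee_rot"]).as_matrix()
    print("t",round(o["clock"],2),"p",np.round(o["position"],4),"yawx",round(np.arctan2(M[1,0],M[0,0]),4),"z",np.round(M[:,2],3),"F",np.round(o["ft_force"],1),"w",o["grip_width"],o["grasp_force"],"j7",round(o["joint_pos"][6],3))
E
python3 - <<'E'
from h import *
st()
for n in("scene","top"):
    im,k=snap(n,n+"0.png"); print(n,-k["R"].T@k["t"],k["f"])
    for th in("stand","rack","mat","knob_a_mid","spatula","spatula_grip","spatula_tip","cover_1","pad_thin","spool","glue","driver","sole_a_bottom"):
        print(th,[(np.round(d["position"],3).tolist(),round(d["score"],2)) for d in finder.find_in(n,th)])
E
```

```text
pics
t 0.0 p [0.1845 0.597  0.4039] yawx 2.8418 z [-0.    -0.001 -1.   ] F [-0.   0.4  0.1] w 1.0013594965049022 0.0 j7 -0.089
scene [1.15059945 0.85919306 1.02822565] 512.2668613478362
stand [([0.559, 0.221, 0.071], 0.8)]
rack [([0.528, -0.264, 0.092], 0.92)]
mat [([0.572, -0.011, 0.006], 0.82)]
knob_a_mid [([0.485, 0.316, 0.117], 0.65), ([0.568, -0.016, 0.023], 0.56)]
spatula [([0.566, -0.011, 0.016], 0.88), ([0.347, -0.045, 0.004], 0.8), ([0.301, 0.475, 0.07], 0.71)]
spatula_grip [([0.569, -0.015, 0.022], 0.81), ([0.303, 0.48, 0.065], 0.71), ([0.627, 0.172, 0.081], 0.69), ([0.346, -0.046, 0.003], 0.67), ([0.752, 0.172, 0.021], 0.55)]
spatula_tip [([0.301, 0.477, 0.072], 0.91), ([0.571, -0.016, 0.016], 0.64), ([0.752, 0.174, 0.021], 0.6), ([0.342, -0.038, 0.005], 0.52)]
cover_1 [([0.626, 0.169, 0.081], 0.96), ([0.643, 0.314, 0.005], 0.5)]
pad_thin [([0.64, 0.313, 0.01], 0.54)]
spool [([0.769, -0.022, 0.054], 0.73), ([0.53, -0.261, 0.094], 0.72), ([0.628, 0.171, 0.08], 0.59), ([0.641, 0.306, 0.025], 0.25)]
glue [([0.779, -0.138, 0.065], 0.69), ([0.631, 0.296, 0.118], 0.66), ([0.752,
[... 393 characters left out ...]
.64), ([0.569, -0.016, 0.003], 0.41)]
knob_a_mid [([0.477, 0.31, 0.119], 0.57)]
spatula [([0.567, -0.018, 0.002], 0.93), ([0.34, -0.043, 0.002], 0.8), ([0.302, 0.453, 0.0], 0.64)]
spatula_grip [([0.571, -0.012, 0.004], 0.75), ([0.308, 0.464, 0.003], 0.59), ([0.345, -0.041, 0.0], 0.53)]
spatula_tip [([0.341, -0.04, 0.007], 0.85), ([0.571, -0.017, 0.003], 0.74), ([0.298, 0.458, 0.003], 0.73)]
cover_1 [([0.617, 0.163, 0.084], 0.68), ([0.467, 0.206, 0.085], 0.63)]
pad_thin []
spool [([0.754, -0.036, 0.053], 0.85)]
glue [([0.761, -0.147, 0.077], 0.59)]
driver [([0.748, 0.159, 0.023], 0.8), ([0.567, -0.011, 0.005], 0.69)]
sole_a_bottom [([0.573, -0.014, 0.005], 0.21), ([0.63, 0.295, 0.118], 0.17)]
```

View pics/scene0.png

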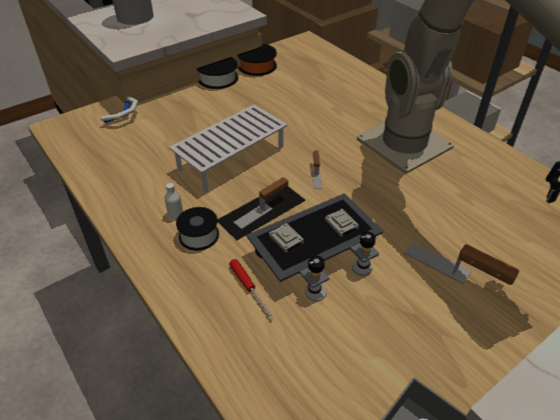

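View pics/top0.png

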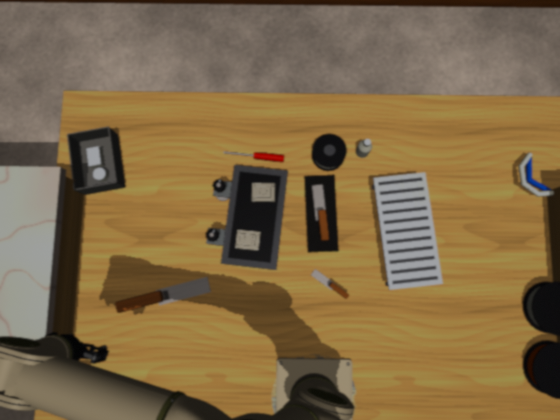

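Scene: three spatulas, mid-size on the mat at (262,203), small at (316,170), large at (465,262). The one on the mat fits: about 180 mm long. There are two covers, at (286,236) and (342,221), and the feet are at (315,285) and (365,255).

Run:
```python
import cv2,numpy as np
from h import *
im=cv2.imread("pics/scene0.png")
a=cv2.resize(im[225:305,290:390],None,fx=6,fy=6,interpolation=cv2.INTER_CUBIC)
cv2.imwrite("pics/feet0.png",a)
b=cv2.resize(im[145:245,200:345],None,fx=5,fy=5,interpolation=cv2.INTER_CUBIC)
cv2.imwrite("pics/spat0.png",b)
p=viewer.camera_params("wrist"); print(p)
```

```text
{'vertical_fov': 58.24686849774989, 'cx': 274.9136520598934, 'cy': 211.09468303458573, 'T_tool_cam': array([[ 1.53924865e-03, -9.63035664e-01, -2.69369526e-01,
         6.78959241e-02],
       [ 9.99998614e-01,  1.65340803e-03, -1.96920510e-04,
         4.98133904e-04],
       [ 6.35019212e-04, -2.69368849e-01,  9.63036874e-01,
         3.02553903e-02],
       [ 0.00000000e+00,  0.00000000e+00,  0.00000000e+00,
         1.00000000e+00]])}
```

View pics/feet0.png

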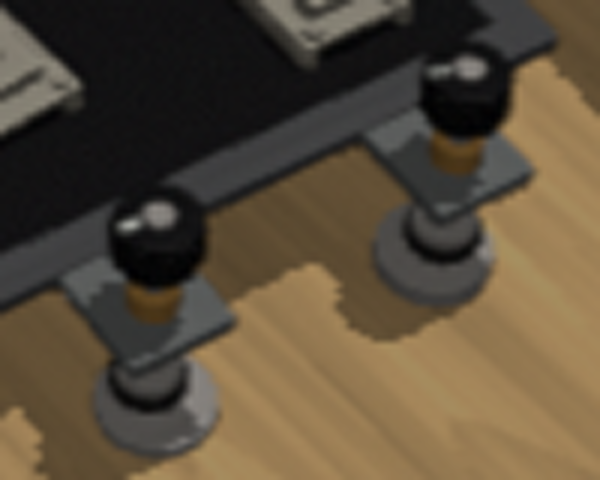

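View pics/spat0.png

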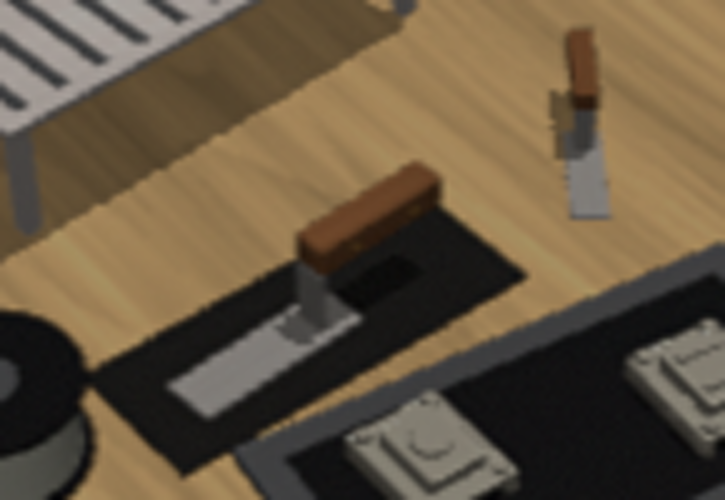

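The feet crop shows the black soles close above the discs, with knob tops at about (317,260) for B and (368,236) for A. The second crop confirms that the mid-size spatula on the mat is the one meant. I'll write a move planner and go look at both feet from the +y side.

```bash
cat >> h.py <<'E'
import json
def plan(p,yaw,vmax=45,start=None,quiet=False):
    """rows taking the tool straight to p (m) at heading yaw of tool x; p,yaw of start printed/returned"""
    if start is None:
        o=manip.get_obs(); M=Ro.from_quat(o["ee_rot"]).as_matrix(); start=(np.array(o["position"]),np.arctan2(M[1,0],M[0,0]))
    p0,y0=np.array(start[0],float),start[1]; d=np.array(p)-p0; a=-(yaw-y0)   # spin + = clockwise
    n=max(1,int(np.ceil(max(np.linalg.norm(d)*1000/vmax,abs(a)/0.148))))
    y=y0; s=np.round(a/n,3); rows=[]; err=np.zeros(3)
    for i in range(n):
        w=d/n*1000+err; c,sn=np.cos(y),np.sin(y)
        dp=np.array([c*w[0]+sn*w[1], sn*w[0]-c*w[1], -w[2]]); r=np.round(dp,1)
        err=w-np.array([c*r[0]+sn*r[1], sn*r[0]-c*r[1], -r[2]])
        rows.append({"dp":[float(q) for q in r],"spin":float(s)}); y-=s
    for i in range(0,n,5): print(json.dumps(rows[i:i+5]))
    return np.array(p),y
E
python3 - <<'E'
from h import *
plan([0.5625,0.378,0.215],1.47)
E
```

```text
[{"dp": [-38.7, -8.9, 17.2], "spin": 0.125}, {"dp": [-39.5, -4.0, 17.3], "spin": 0.125}, {"dp": [-39.7, 1.0, 17.2], "spin": 0.125}, {"dp": [-39.3, 5.9, 17.3], "spin": 0.125}, {"dp": [-38.2, 10.7, 17.2], "spin": 0.125}]
[{"dp": [-36.6, 15.5, 17.3], "spin": 0.125}, {"dp": [-34.4, 19.9, 17.2], "spin": 0.125}, {"dp": [-31.6, 24.0, 17.3], "spin": 0.125}, {"dp": [-28.4, 27.8, 17.2], "spin": 0.125}, {"dp": [-24.7, 31.0, 17.3], "spin": 0.125}]
[{"dp": [-20.7, 34.0, 17.2], "spin": 0.125}]
```

arm_command([
  {"dp":[-38.7,-8.9,17.2],"spin":0.125},
  {"dp":[-39.5,-4.0,17.3],"spin":0.125},
  {"dp":[-39.7,1.0,17.2],"spin":0.125},
  {"dp":[-39.3,5.9,17.3],"spin":0.125},
  {"dp":[-38.2,10.7,17.2],"spin":0.125},
], grip=1)

```text
clock: 1.9
position: [0.3575, 0.4965, 0.3181]
ee_rot: [0.448, 0.894, 0.0, 0.0]
ft_force: [-0.1, 0.2, -0.2]
grip_width: 0.14
grasp_force: 0.0
```

arm_command([
  {"dp":[-36.6,15.5,17.3],"spin":0.125},
  {"dp":[-34.4,19.9,17.2],"spin":0.125},
  {"dp":[-31.6,24.0,17.3],"spin":0.125},
  {"dp":[-28.4,27.8,17.2],"spin":0.125},
  {"dp":[-24.7,31.0,17.3],"spin":0.125},
])

```text
clock: 2.4
position: [0.5293, 0.3971, 0.2317]
ee_rot: [0.701, 0.713, 0.0, -0.0]
ft_force: [0.3, 0.6, -0.3]
grip_width: -0.002
grasp_force: 0.0
```

arm_command([
  {"dp":[-20.7,34.0,17.2],"spin":0.125},
  {"dp":[0,0,0]},
  {"dp":[0,0,0]},
])

```text
invalid input at $.plan[1]: expected keys dp, spin
```

Run:
```python
from h import *
st(); im,k=snap("wrist","w1.png")
for th in("knob_a_mid","sole_a_bottom","pad_thin"):
  print(th,[(np.round(d["position"],3).tolist(),round(d["score"],2)) for d in finder.find_in("wrist",th)])
```

```text
t 2.4 p [0.5293 0.3971 0.2317] yawx 1.587 z [ 0.  0. -1.] F [ 0.3  0.6 -0.3] w -0.0021512742297684633 0.0 j7 -0.582
knob_a_mid []
sole_a_bottom []
pad_thin [([0.606, 0.308, 0.004], 0.89)]
```

View pics/w1.png

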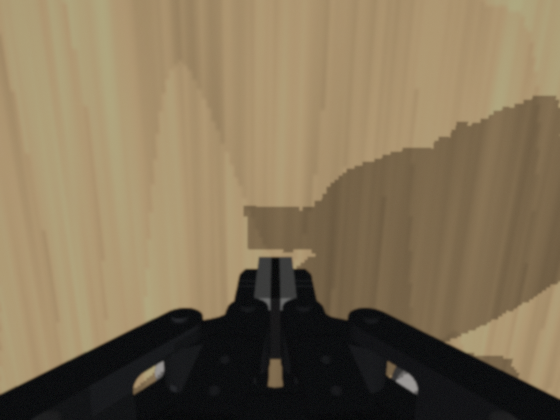

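The wrist view is blocked by the gripper straight ahead, so I'll view the feet sideways, at the image's left edge.

Run:
```python
from h import *
plan([0.591,0.4507,0.245],3.04)
```

```text
[{"dp": [5.2, 6.3, -1.3], "spin": -0.145}, {"dp": [4.3, 7.1, -1.4], "spin": -0.145}, {"dp": [3.2, 7.5, -1.3], "spin": -0.145}, {"dp": [2.1, 8.0, -1.4], "spin": -0.145}, {"dp": [0.9, 8.1, -1.3], "spin": -0.145}]
[{"dp": [-0.3, 8.3, -1.4], "spin": -0.145}, {"dp": [-1.4, 8.0, -1.3], "spin": -0.145}, {"dp": [-2.6, 7.8, -1.4], "spin": -0.145}, {"dp": [-3.7, 7.4, -1.3], "spin": -0.145}, {"dp": [-4.8, 6.7, -1.4], "spin": -0.145}]
```

arm_command([
  {"dp":[5.2,6.3,-1.3],"spin":-0.145},
  {"dp":[4.3,7.1,-1.4],"spin":-0.145},
  {"dp":[3.2,7.5,-1.3],"spin":-0.145},
  {"dp":[2.1,8.0,-1.4],"spin":-0.145},
  {"dp":[0.9,8.1,-1.3],"spin":-0.145},
])

```text
clock: 3.1
position: [0.5582, 0.4266, 0.2399]
ee_rot: [0.397, 0.918, 0.001, -0.0]
ft_force: [0.5, -1.0, -0.0]
grip_width: -0.003
grasp_force: 0.0
```

arm_command([
  {"dp":[-0.3,8.3,-1.4],"spin":-0.145},
  {"dp":[-1.4,8.0,-1.3],"spin":-0.145},
  {"dp":[-2.6,7.8,-1.4],"spin":-0.145},
  {"dp":[-3.7,7.4,-1.3],"spin":-0.145},
  {"dp":[-4.8,6.7,-1.4],"spin":-0.145},
])

```text
clock: 3.6
position: [0.5893, 0.4535, 0.2467]
ee_rot: [0.045, 0.999, 0.001, 0.0]
ft_force: [0.5, 0.3, -0.1]
grip_width: -0.003
grasp_force: 0.0
```

Run:
```python
from h import *
viewer.camera("wrist")
st(); im,k=snap("wrist","w2.png"); np.save("w2k.npy",k,allow_pickle=True)
a=cv2.resize(im[0:400,0:200],None,fx=3,fy=3,interpolation=cv2.INTER_CUBIC)
a=cv2.convertScaleAbs(a,alpha=1.5,beta=15)
cv2.imwrite("pics/w2c.png",np.hstack([a[:600],a[600:]])[:, :]) if 0 else cv2.imwrite("pics/w2c.png",cv2.resize(im,(800,600)))
for X in([.479,.311,.13],[.63,.296,.13]): print(proj(k,X))
```

```text
t 3.65 p [0.59   0.4539 0.2469] yawx 3.0594 z [ 0.001  0.002 -1.   ] F [-1.2  0.   0.3] w -0.0006413074091642641 0.0 j7 0.765
[-492.80890529  -59.01445971]
[-229.8730717   513.00720431]
```

View pics/w2c.png

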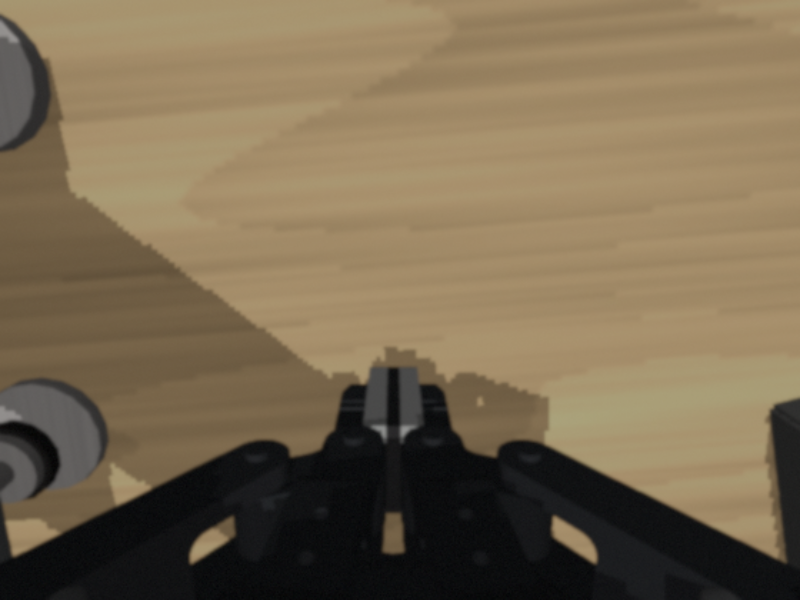

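Wrist view: both discs are at the left edge, A at (0,85) and B at (45,440), with B's black sole ring visible. I'll shift 40 mm toward the feet.

arm_command([
  {"dp":[0,-40,0],"spin":0},
  {"dp":[10,0,0],"spin":0},
  {"dp":[0,0,0],"spin":0},
])

```text
clock: 4.0
position: [0.5751, 0.4129, 0.2464]
ee_rot: [0.051, 0.999, 0.0, -0.0]
ft_force: [-0.7, 0.9, 0.0]
grip_width: 0.002
grasp_force: 0.0
```

Run:
```python
from h import *
st(); im,k=snap("wrist","w3.png")
import pickle; pickle.dump(k,open("k3.pkl","wb"))
f=lambda c:cv2.convertScaleAbs(cv2.resize(c,(400,600),interpolation=cv2.INTER_CUBIC),alpha=1.8,beta=20)
cv2.imwrite("pics/w3c.png",np.hstack([f(im[0:150,0:100]),f(im[230:380,0:100])]))
```

```text
t 4.0 p [0.5751 0.4129 0.2464] yawx 3.0388 z [-0.     0.001 -1.   ] F [-0.7  0.9  0. ] w 0.0016604267371963435 0.0 j7 0.776
```

View pics/w3c.png

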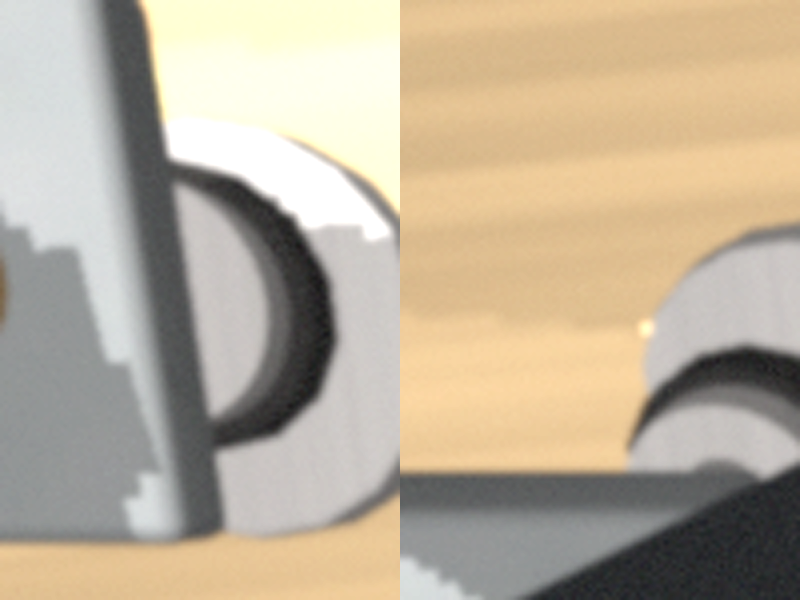

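Very clear: the left half shows A, with its black sole rim to x≈83, y≈77 px over the disc (edge at 100). The right half shows B, partly hidden. I'll take stereo views of both feet, then fit circles with known radii.

arm_command([
  {"dp":[-10,-30,0],"spin":0},
  {"dp":[0,0,0],"spin":0},
  {"dp":[0,0,0],"spin":0},
])

```text
clock: 4.35
position: [0.5836, 0.3821, 0.2461]
ee_rot: [0.051, 0.999, 0.0, 0.0]
ft_force: [0.1, 0.6, 0.6]
grip_width: -0.001
grasp_force: 0.0
```

Run:
```python
from h import *
import pickle
st(); im,k=snap("wrist","w4.png"); pickle.dump(k,open("k4.pkl","wb"))
```

```text
t 4.35 p [0.5836 0.3821 0.2461] yawx 3.0399 z [ 0.  0. -1.] F [0.1 0.6 0.6] w -0.001197548287110742 0.0 j7 0.82
```

arm_command([
  {"dp":[-45,0,0],"spin":0},
  {"dp":[-45,0,0],"spin":0},
  {"dp":[-45,0,0],"spin":0},
  {"dp":[0,0,0],"spin":0},
  {"dp":[0,0,0],"spin":0},
])

```text
clock: 4.9
position: [0.7178, 0.3694, 0.2441]
ee_rot: [0.05, 0.999, 0.0, -0.001]
ft_force: [-0.4, -0.3, -0.3]
grip_width: -0.001
grasp_force: 0.0
```

Run:
```python
from h import *
import pickle
st(); im,k=snap("wrist","w5.png"); pickle.dump(k,open("k5.pkl","wb"))
```

```text
t 4.9 p [0.7178 0.3694 0.2441] yawx 3.0414 z [-0.002  0.    -1.   ] F [-0.4 -0.3 -0.3] w -0.0013365904079284368 0.0 j7 0.946
```

arm_command([
  {"dp":[0,32,0],"spin":0},
  {"dp":[0,0,0],"spin":0},
  {"dp":[0,0,0],"spin":0},
])

```text
clock: 5.25
position: [0.7191, 0.4029, 0.2463]
ee_rot: [0.048, 0.999, 0.001, -0.0]
ft_force: [-0.3, -0.5, 0.1]
grip_width: -0.0
grasp_force: 0.0
```

Run:
```python
from h import *
import pickle
st(); im,k=snap("wrist","w6.png"); pickle.dump(k,open("k6.pkl","wb"))
ks={i:pickle.load(open(f"k{i}.pkl","rb")) for i in (3,4,5,6)}
f=lambda i,r0,c0=0:cv2.convertScaleAbs(cv2.resize(cv2.imread(f"pics/w{i}.png")[r0:r0+150,c0:c0+130],None,fx=3,fy=2.0*1,interpolation=cv2.INTER_CUBIC),alpha=1.8,beta=20)
for i,X in((3,[.485,.329,.01]),(4,[.485,.329,.01]),(5,[.633,.314,.01]),(6,[.633,.314,.01])): print(i,proj(ks[i],X))
cv2.imwrite("pics/m.png",np.vstack([np.hstack([f(3,0),f(4,0)]),np.hstack([f(6,0),f(5,0)])]))
```

```text
t 5.25 p [0.7191 0.4029 0.2463] yawx 3.045 z [-0.     0.002 -1.   ] F [-0.3 -0.5  0.1] w -1.9268302554237166e-05 0.0 j7 0.915
3 [94.89857838 79.13818028]
4 [150.44689397  54.47222075]
5 [150.60314552  83.91679768]
6 [87.39164186 87.05086459]
```

View pics/m.png

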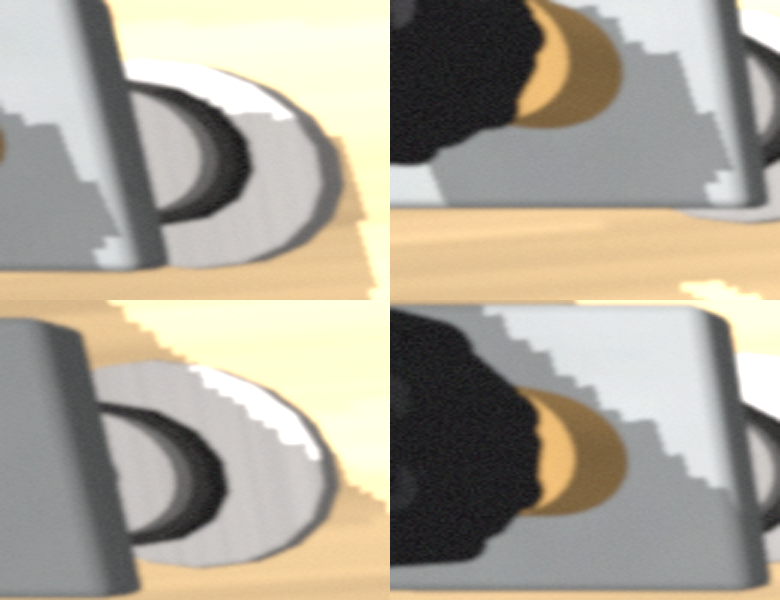

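All four views are usable: A sole rim at (83,77) in view 3, B at (75,90) in view 6. I'll fit circles on the extracted edges.

```bash
cat > fit.py <<'E'
from h import *
import pickle
from scipy.optimize import least_squares
def edges(im,k,cxy,z,r,angs,mode):
    """radial profile around a predicted circle; mode 'in' dark->bright outward, 'out' bright->dark"""
    g=cv2.GaussianBlur(cv2.cvtColor(im,cv2.COLOR_BGR2GRAY),(0,0),0.7).astype(np.float32); P=[]
    for a in angs:
        rr=np.arange(r-.009,r+.009,.0002); pts=np.array([proj(k,[cxy[0]+q*np.cos(a),cxy[1]+q*np.sin(a),z]) for q in rr],np.float32)
        if pts.min()<1 or pts[:,0].max()>555: continue
        v=cv2.remap(g,pts[None,:,0],pts[None,:,1],cv2.INTER_LINEAR)[0]
        d=np.gradient(v); d=np.convolve(d,np.ones(5)/5,'same')*(1 if mode=='in' else -1)
        i=np.argmax(d[3:-3])+3
        if d[i]>0.6 and 5<i<len(rr)-6: P.append(pts[i])
    return np.array(P)
def resid(k,P,c,z,r):
    if len(P)==0: return np.zeros(0)
    Q=np.array([back(k,u,v,z) for u,v in P]); return np.hypot(Q[:,0]-c[0],Q[:,1]-c[1])-r
def foot(views,c0,fix=None):
    best=[]
    for th in(.008,.011):
        x=np.array([c0[0],c0[1],th+.006,c0[0],c0[1]])
        for it in range(4):
            E=[]
            for im,k,a0,a1 in views:
                A=np.radians(np.arange(a0,a1,4))
                E.append((k,edges(im,k,x[:2],x[2],.017,A,'in'),edges(im,k,x[3:],th,.026,A,'out')))
            f=lambda q:1000*np.concatenate([np.concatenate([resid(k,s,q[:2],q[2],.017),resid(k,p,q[3:],th,.026)]) for k,s,p in E])
            s=least_squares(f,x,loss='soft_l1',f_scale=.3); x=s.x
        print("th",th,"sole",np.round(x[:3]*1000,1),"pad",np.round(x[3:]*1000,1),"gap",round((x[2]-th)*1000,2),"n",len(s.fun),"rms",round(np.sqrt(np.mean(s.fun**2)),2),"med",round(np.median(abs(s.fun)),2))
E
cat > ab.py <<'E'
from fit import *
L=lambda i:(cv2.imread(f"pics/w{i}.png"),pickle.load(open(f"k{i}.pkl","rb")))
for n,v,c in(("A",(3,4),(.479,.309)),("B",(6,5),(.628,.296))):
    print(n); foot([(*L(v[0]),40,130),(*L(v[1]),60,120)],c)
E
python3 ab.py
```

```text
A
th 0.008 sole [482.5 309.8  17.9] pad [484.6 307.8] gap 9.86 n 76 rms 0.17 med 0.19
th 0.011 sole [482.5 309.9  17.9] pad [485.  308.8] gap 6.92 n 76 rms 0.14 med 0.03
B
th 0.008 sole [631.8 294.7  18.6] pad [629.4 297.7] gap 10.63 n 76 rms 0.15 med 0.17
th 0.011 sole [631.7 294.7  18.4] pad [629.7 298.7] gap 7.42 n 76 rms 0.21 med 0.18
```

Run:
```python
from h import *
s=plan([0.6318,0.2947,0.33],4.3)
plan([0.6318,0.2947,0.272],4.3,start=s,vmax=30)
```

```text
[{"dp": [8.6, -12.8, -9.3], "spin": -0.14}, {"dp": [10.2, -11.4, -9.3], "spin": -0.14}, {"dp": [11.8, -9.9, -9.3], "spin": -0.14}, {"dp": [13.0, -8.2, -9.3], "spin": -0.14}, {"dp": [14.1, -6.3, -9.3], "spin": -0.14}]
[{"dp": [14.7, -4.3, -9.3], "spin": -0.14}, {"dp": [15.2, -2.1, -9.3], "spin": -0.14}, {"dp": [15.4, -0.0, -9.3], "spin": -0.14}, {"dp": [15.3, 2.1, -9.3], "spin": -0.14}]
[{"dp": [-0.0, 0.0, 29.0], "spin": 0.002}, {"dp": [-0.0, 0.0, 29.0], "spin": 0.002}]
```

arm_command([
  {"dp":[8.6,-12.8,-9.3],"spin":-0.14},
  {"dp":[10.2,-11.4,-9.3],"spin":-0.14},
  {"dp":[11.8,-9.9,-9.3],"spin":-0.14},
  {"dp":[13.0,-8.2,-9.3],"spin":-0.14},
  {"dp":[14.1,-6.3,-9.3],"spin":-0.14},
], grip=-1, newtons=40)

```text
clock: 5.8
position: [0.6711, 0.34, 0.2933]
ee_rot: [-0.298, 0.955, -0.0, 0.0]
ft_force: [-0.2, 0.6, -0.3]
grip_width: 0.849
grasp_force: 0.0
```

arm_command([
  {"dp":[14.7,-4.3,-9.3],"spin":-0.14},
  {"dp":[15.2,-2.1,-9.3],"spin":-0.14},
  {"dp":[15.4,0,-9.3],"spin":-0.14},
  {"dp":[15.3,2.1,-9.3],"spin":-0.14},
  {"dp":[0,0,0],"spin":0},
])

```text
clock: 6.3
position: [0.6325, 0.2916, 0.332]
ee_rot: [-0.548, 0.836, -0.001, 0.001]
ft_force: [0.9, 0.1, 0.4]
grip_width: 1.0
grasp_force: 0.0
```

Run:
```python
from h import *
im,k=snap("wrist","w7.png"); st(); print(proj(k,[.6318,.2947,.125]))
plan([0.6318,0.2947,0.272],4.3,vmax=30)
print([(np.round(d["position"],4).tolist(),round(d["score"],2)) for d in finder.find_in("wrist","knob_b_mid")])
```

```text
t 6.35 p [0.6327 0.2925 0.3309] yawx -1.9853 z [ 0.002  0.    -1.   ] F [0.1 0.  0.3] w 0.9998894978556685 0.0 j7 2.153
[280.22093035 250.8794075 ]
[{"dp": [-0.0, 0.0, 1.4], "spin": -0.146}, {"dp": [-0.1, 0.1, 1.3], "spin": -0.146}, {"dp": [-0.0, -0.0, 1.4], "spin": -0.146}, {"dp": [-0.1, 0.0, 1.4], "spin": -0.146}, {"dp": [-0.0, 0.0, 1.4], "spin": -0.146}]
[{"dp": [-0.1, 0.0, 1.3], "spin": -0.146}, {"dp": [-0.1, 0.0, 1.4], "spin": -0.146}, {"dp": [-0.0, 0.0, 1.4], "spin": -0.146}, {"dp": [-0.1, -0.0, 1.3], "spin": -0.146}, {"dp": [-0.0, -0.0, 1.4], "spin": -0.146}]
[{"dp": [-0.0, -0.1, 1.4], "spin": -0.146}, {"dp": [-0.1, -0.0, 1.3], "spin": -0.146}, {"dp": [-0.0, -0.1, 1.4], "spin": -0.146}, {"dp": [-0.0, -0.0, 1.4], "spin": -0.146}, {"dp": [-0.1, -0.1, 1.4], "spin": -0.146}]
[{"dp": [0.0, -0.0, 1.3], "spin": -0.146}, {"dp": [0.0, -0.1, 1.4], "spin": -0.146}, {"dp": [0.0, -0.0, 1.4], "spin": -0.146}, {"dp": [0.0, -0.1, 1.3], "spin": -0.146}, {"dp": [0.1, -0.0, 1.4], "spin": -0.146}]
[{"dp": [-0.0, -0.1, 1.4], "spin": -0.146}, {"dp": [0.0, -0.0, 1.3], "spin": -0.146}, {"dp": [0.1, -
[... 231 characters left out ...]
.146}, {"dp": [0.1, -0.0, 1.3], "spin": -0.146}, {"dp": [0.0, -0.0, 1.4], "spin": -0.146}]
[{"dp": [0.1, 0.0, 1.4], "spin": -0.146}, {"dp": [0.0, 0.1, 1.3], "spin": -0.146}, {"dp": [0.1, -0.0, 1.4], "spin": -0.146}, {"dp": [0.0, 0.0, 1.4], "spin": -0.146}, {"dp": [0.0, 0.1, 1.4], "spin": -0.146}]
[{"dp": [0.1, 0.0, 1.3], "spin": -0.146}, {"dp": [-0.0, 0.1, 1.4], "spin": -0.146}, {"dp": [-0.0, 0.0, 1.4], "spin": -0.146}, {"dp": [-0.0, 0.1, 1.3], "spin": -0.146}, {"dp": [-0.0, 0.0, 1.4], "spin": -0.146}]
[{"dp": [-0.1, 0.1, 1.4], "spin": -0.146}, {"dp": [0.0, 0.0, 1.3], "spin": -0.146}, {"dp": [-0.0, 0.1, 1.4], "spin": -0.146}]
[([0.6291, 0.2917, 0.1193], 0.7), ([0.4999, 0.307, 0.0276], 0.44)]
```

arm_command([
  {"dp":[-1.6,1.7,20],"spin":0},
  {"dp":[0,0,20],"spin":0},
  {"dp":[0,0,18.5],"spin":0},
  {"dp":[0,0,0],"spin":0},
])

```text
clock: 6.8
position: [0.6309, 0.296, 0.2671]
ee_rot: [-0.547, 0.837, 0.0, -0.003]
ft_force: [-0.3, 0.2, 0.6]
grip_width: 0.999
grasp_force: 0.0
```

arm_command([
  {"dp":[0,0,0],"spin":0},
  {"dp":[0,0,0],"spin":0},
  {"dp":[0,0,0],"spin":0},
  {"dp":[0,0,0],"spin":0},
  {"dp":[0,0,0],"spin":0},
], grip=1, newtons=40)

```text
clock: 7.3
position: [0.6319, 0.2961, 0.2721]
ee_rot: [-0.548, 0.836, 0.0, 0.001]
ft_force: [-2.3, 0.4, 6.5]
grip_width: 0.408
grasp_force: 39.6
```

```bash
sed -i 's/a=-(yaw-y0)   #/a=-((yaw-y0+np.pi)%(2*np.pi)-np.pi) #/' h.py; python3 -c "
from h import *
st(); print(manip.get_obs()['torque'])"
```

```text
t 7.3 p [0.6319 0.2961 0.2721] yawx -1.9814 z [ 0.001  0.001 -1.   ] F [-2.3  0.4  6.5] w 0.4084580160481168 39.6444046497345 j7 2.143
[0.07286872 0.49228367 0.0325284 ]
```

arm_command([
  {"dp":[0,0,0.28],"spin":0.145},
  {"dp":[0,0,0.28],"spin":0.145},
  {"dp":[0,0,0.28],"spin":0.145},
  {"dp":[0,0,0.28],"spin":0.145},
  {"dp":[0,0,0.28],"spin":0.145},
])

```text
clock: 7.8
position: [0.6322, 0.2957, 0.2707]
ee_rot: [-0.213, 0.977, 0.0, 0.001]
ft_force: [-0.6, -1.8, 6.0]
grip_width: 0.41
grasp_force: 39.7
```

```bash
python3 -c "
from h import *
st(); print(manip.get_obs()['torque'])"
```

```text
t 7.8 p [0.6322 0.2957 0.2707] yawx -2.7126 z [ 0.002  0.001 -1.   ] F [-0.6 -1.8  6. ] w 0.41008349713656145 39.673476219177246 j7 1.463
[-0.30666202  0.04162517  0.07453354]
```

arm_command([
  {"dp":[0,0,0.28],"spin":0.145},
  {"dp":[0,0,0.28],"spin":0.145},
  {"dp":[0,0,0.28],"spin":0.145},
  {"dp":[0,0,0.28],"spin":0.145},
  {"dp":[0,0,0.28],"spin":0.145},
])

```text
clock: 8.3
position: [0.6323, 0.2951, 0.2693]
ee_rot: [0.148, 0.989, -0.0, 0.001]
ft_force: [-1.1, -2.6, 6.4]
grip_width: 0.41
grasp_force: 39.8
```

arm_command([
  {"dp":[0,0,0.28],"spin":0.145},
  {"dp":[0,0,0.28],"spin":0.145},
  {"dp":[0,0,0.28],"spin":0.145},
  {"dp":[0,0,0.28],"spin":0.145},
  {"dp":[0,0,0.28],"spin":0.145},
])

```text
clock: 8.8
position: [0.6321, 0.2948, 0.2679]
ee_rot: [0.489, 0.872, -0.0, 0.0]
ft_force: [-3.9, -5.4, 8.6]
grip_width: 0.406
grasp_force: 40.0
```

arm_command([
  {"dp":[0,0,0.28],"spin":0.145},
  {"dp":[0,0,0.28],"spin":0.145},
  {"dp":[0,0,0.28],"spin":0.145},
  {"dp":[0,0,0.28],"spin":0.145},
  {"dp":[0,0,0.28],"spin":0.145},
])

```text
clock: 9.3
position: [0.6318, 0.2949, 0.2665]
ee_rot: [0.766, 0.642, -0.0, 0.0]
ft_force: [-5.4, -4.9, 10.9]
grip_width: 0.41
grasp_force: 40.1
```

arm_command([
  {"dp":[0,0,0.28],"spin":0.145},
  {"dp":[0,0,0.28],"spin":0.145},
  {"dp":[0,0,0.28],"spin":0.145},
  {"dp":[0,0,0.28],"spin":0.145},
  {"dp":[0,0,0.28],"spin":0.145},
])

```text
clock: 9.8
position: [0.6316, 0.2953, 0.2651]
ee_rot: [0.944, 0.329, -0.001, -0.0]
ft_force: [-8.3, -3.8, 10.8]
grip_width: 0.41
grasp_force: 40.2
```

arm_command([
  {"dp":[0,0,0.28],"spin":0.145},
  {"dp":[0,0,0.28],"spin":0.145},
  {"dp":[0,0,0.28],"spin":0.145},
  {"dp":[0,0,0.28],"spin":0.145},
  {"dp":[0,0,0.28],"spin":0.145},
])

```text
clock: 10.3
position: [0.6315, 0.2956, 0.2637]
ee_rot: [1.0, -0.027, -0.001, -0.0]
ft_force: [-8.5, -2.7, 11.0]
grip_width: 0.405
grasp_force: 40.2
```

```bash
python3 -c "
from h import *
st(); print(manip.get_obs()['torque'])"
```

```text
t 10.3 p [0.6315 0.2956 0.2637] yawx -0.0541 z [-0.001  0.001 -1.   ] F [-8.5 -2.7 11. ] w 0.4051823255984367 40.20944952964783 j7 -1.867
[-0.62801002  1.69527865  0.05168718]
```

Run:
```python
from h import *
o=manip.get_obs()["position"]
s=plan([o[0],o[1],.30],-0.101,vmax=20)
s=plan([.554,.4205,.246],-0.101,start=s)
```

```text
[{"dp": [0.0, -0.0, -18.1], "spin": 0.023}, {"dp": [0.0, -0.0, -18.2], "spin": 0.023}]
[{"dp": [-22.4, -29.1, 13.5], "spin": 0.0}, {"dp": [-22.4, -29.2, 13.5], "spin": 0.0}, {"dp": [-22.4, -29.1, 13.5], "spin": 0.0}, {"dp": [-22.4, -29.1, 13.5], "spin": 0.0}]
```

arm_command([
  {"dp":[0,0,0],"spin":0},
  {"dp":[0,0,0],"spin":0},
  {"dp":[0,0,0],"spin":0},
  {"dp":[0,0,0],"spin":0},
], grip=-1)

```text
clock: 10.7
position: [0.6319, 0.2958, 0.2624]
ee_rot: [1.0, -0.023, 0.0, -0.0]
ft_force: [0.4, 0.3, -0.8]
grip_width: 1.002
grasp_force: 0.0
```

arm_command([
  {"dp":[0,0,-24],"spin":0.023},
  {"dp":[0,0,-24],"spin":0.023},
  {"dp":[-22.4,-29.1,10],"spin":0},
  {"dp":[-22.4,-29.1,18],"spin":0},
  {"dp":[-22.4,-29.1,18],"spin":0},
])

```text
clock: 11.2
position: [0.5726, 0.3899, 0.2645]
ee_rot: [0.999, -0.047, 0.0, -0.001]
ft_force: [0.5, 1.5, -0.5]
grip_width: 1.005
grasp_force: 0.0
```

arm_command([
  {"dp":[-22.4,-29.1,18],"spin":0},
  {"dp":[0,0,0],"spin":0},
  {"dp":[0,0,0],"spin":0},
  {"dp":[0,0,0],"spin":0},
])

```text
clock: 11.6
position: [0.5546, 0.4188, 0.2472]
ee_rot: [0.999, -0.048, 0.001, 0.0]
ft_force: [-0.4, -0.0, 0.4]
grip_width: 1.002
grasp_force: 0.0
```

Run:
```python
from h import *
import pickle
st(); im,k=snap("wrist","w8.png"); pickle.dump(k,open("k8.pkl","wb"))
```

```text
t 11.6 p [0.5546 0.4188 0.2472] yawx -0.0954 z [ 0.001 -0.    -1.   ] F [-0.4 -0.   0.4] w 1.0024771737120162 0.0 j7 -2.116
```

arm_command([
  {"dp":[0,32,0],"spin":0},
  {"dp":[0,0,0],"spin":0},
  {"dp":[0,0,0],"spin":0},
])

```text
clock: 11.95
position: [0.5517, 0.3865, 0.2474]
ee_rot: [0.999, -0.049, 0.0, -0.0]
ft_force: [-0.4, -0.1, -0.3]
grip_width: 0.998
grasp_force: 0.0
```

```bash
cat >> fit.py <<'E'
L=lambda i:(cv2.imread(f"pics/w{i}.png"),pickle.load(open(f"k{i}.pkl","rb")))
E
python3 - <<'E'
from fit import *
st(); im,k=snap("wrist","w9.png"); pickle.dump(k,open("k9.pkl","wb"))
print(proj(L(8)[1],[.634,.312,.01]),proj(k,[.634,.312,.01]))
foot([(*L(8),40,130),(*L(9),60,120)],(.6318,.2950))
f=lambda i:cv2.convertScaleAbs(cv2.resize(cv2.imread(f"pics/w{i}.png")[0:190,410:560],(450,570),interpolation=cv2.INTER_CUBIC)[:, :400],alpha=1.8,beta=20)
cv2.imwrite("pics/m2.png",np.hstack([f(8),f(9)]))
E
```

```text
t 11.95 p [0.5517 0.3865 0.2474] yawx -0.0973 z [ 0.001  0.001 -1.   ] F [-0.4 -0.1 -0.3] w 0.9975599591677277 0.0 j7 -2.081
[467.40727855  65.13809863] [404.26802068  64.99866737]
th 0.008 sole [631.7 294.9  10.5] pad [629.4 297.8] gap 2.53 n 76 rms 1.08 med 0.16
th 0.011 sole [631.7 295.   10.7] pad [629.2 298.8] gap -0.31 n 76 rms 1.12 med 0.19
```

Run:
```python
from fit import *
for n,v,c,th,sz in(("A",(3,4),(.4847,.3085),.011,0),("B",(6,5),(.6294,.2978),.008,0),("B2",(8,9),(.6294,.2978),.008,0)):
    x=np.array([*c,th])
    for it in range(4):
        E=[(L(i)[1],edges(*L(i),x[:2],x[2],.026,np.radians(np.arange(a0,a1,4)),'out')) for i,a0,a1 in((v[0],40,130),(v[1],60,120))]
        s=least_squares(lambda q:1000*np.concatenate([resid(k,p,q[:2],q[2],.026) for k,p in E]),x,loss='soft_l1',f_scale=.2); x=s.x
    print(n,np.round(x*1000,2),np.median(abs(s.fun)),len(s.fun))
```

```text
A [484.89 308.61  10.42] 0.06414723985532535 38
B [629.39 297.69   7.89] 0.10163116644862358 38
B2 [629.49 297.01   5.86] 0.16214274285830144 38
```

Run:
```python
from h import *
s=plan([.575,.37,.31],0.4)
s=plan([.6319,.2953,.31],1.5,start=s)
s=plan([.6319,.2953,.265],1.5,start=s,vmax=25)
```

```text
[{"dp": [6.3, 3.8, -15.7], "spin": -0.124}, {"dp": [5.8, 4.6, -15.7], "spin": -0.124}, {"dp": [5.2, 5.2, -15.7], "spin": -0.124}, {"dp": [4.5, 5.9, -15.7], "spin": -0.124}]
[{"dp": [2.9, 11.4, -0.0], "spin": -0.137}, {"dp": [1.3, 11.6, -0.0], "spin": -0.137}, {"dp": [-0.2, 11.8, -0.0], "spin": -0.137}, {"dp": [-1.9, 11.6, -0.0], "spin": -0.137}, {"dp": [-3.4, 11.2, -0.0], "spin": -0.137}]
[{"dp": [-5.0, 10.6, -0.0], "spin": -0.137}, {"dp": [-6.3, 9.9, -0.0], "spin": -0.137}, {"dp": [-7.7, 8.9, -0.0], "spin": -0.137}]
[{"dp": [0.0, 0.0, 22.5], "spin": -0.002}, {"dp": [0.0, 0.0, 22.5], "spin": -0.002}]
```

arm_command([
  {"dp":[6.3,3.8,-15.7],"spin":-0.124},
  {"dp":[5.8,4.6,-15.7],"spin":-0.124},
  {"dp":[5.2,5.2,-15.7],"spin":-0.124},
  {"dp":[4.5,5.9,-15.7],"spin":-0.124},
  {"dp":[2.9,11.4,0],"spin":-0.137},
])

```text
clock: 12.5
position: [0.5821, 0.3625, 0.3121]
ee_rot: [0.963, 0.269, 0.002, -0.001]
ft_force: [-0.3, 0.6, -1.7]
grip_width: 0.998
grasp_force: 0.0
```

arm_command([
  {"dp":[1.3,11.6,0],"spin":-0.137},
  {"dp":[-0.2,11.8,0],"spin":-0.137},
  {"dp":[-1.9,11.6,0],"spin":-0.137},
  {"dp":[-3.4,11.2,0],"spin":-0.137},
  {"dp":[-5.0,10.6,0],"spin":-0.137},
])

```text
clock: 13.0
position: [0.6175, 0.3148, 0.3095]
ee_rot: [0.817, 0.577, 0.0, -0.0]
ft_force: [-0.2, -1.3, 0.4]
grip_width: 0.997
grasp_force: 0.0
```

arm_command([
  {"dp":[-6.3,9.9,0],"spin":-0.137},
  {"dp":[-7.7,8.9,0],"spin":-0.137},
  {"dp":[0,0,0],"spin":0},
  {"dp":[0,0,0],"spin":0},
])

```text
clock: 13.4
position: [0.6313, 0.2963, 0.3094]
ee_rot: [0.734, 0.679, 0.0, -0.0]
ft_force: [-0.6, -0.8, -0.8]
grip_width: 1.003
grasp_force: 0.0
```

```bash
python3 -c "
from h import *
st(); plan([.6319,.2953,.265],1.5,vmax=25)"
```

```text
t 13.4 p [0.6313 0.2963 0.3094] yawx 1.4934 z [-0.     0.001 -1.   ] F [-0.6 -0.8 -0.8] w 1.0033749465940456 0.0 j7 -0.456
[{"dp": [-0.5, 0.3, 22.2], "spin": -0.003}, {"dp": [-0.5, 0.4, 22.2], "spin": -0.003}]
```

Descend, grip and turn 12 × 0.145 = 1.74 rad.

arm_command([
  {"dp":[-0.5,0.3,22.2],"spin":0},
  {"dp":[-0.5,0.4,22.2],"spin":0},
  {"dp":[0,0,0],"spin":0},
])

```text
clock: 13.7
position: [0.6303, 0.2959, 0.2616]
ee_rot: [0.733, 0.68, -0.002, -0.001]
ft_force: [-0.5, 0.1, -0.4]
grip_width: 0.999
grasp_force: 0.0
```

arm_command([
  {"dp":[0,0,0],"spin":0},
  {"dp":[0,0,0],"spin":0},
  {"dp":[0,0,0],"spin":0},
  {"dp":[0,0,0],"spin":0},
  {"dp":[0,0,0],"spin":0},
], grip=1, newtons=40)

```text
clock: 14.2
position: [0.6319, 0.2953, 0.2664]
ee_rot: [0.732, 0.681, 0.001, -0.0]
ft_force: [-2.9, 0.3, 6.3]
grip_width: 0.401
grasp_force: 39.4
```

```bash
python3 -c "
from h import *
st(); print(manip.get_obs()['torque'])"
```

```text
t 14.2 p [0.6319 0.2953 0.2664] yawx 1.4977 z [ 0.001  0.001 -1.   ] F [-2.9  0.3  6.3] w 0.401266057981165 39.4115674495697 j7 -0.442
[-0.13889319  0.74547312 -0.05545347]
```

arm_command([
  {"dp":[0,0,0.28],"spin":0.145},
  {"dp":[0,0,0.28],"spin":0.145},
  {"dp":[0,0,0.28],"spin":0.145},
  {"dp":[0,0,0.28],"spin":0.145},
])

```text
clock: 14.6
position: [0.6319, 0.2952, 0.2652]
ee_rot: [0.898, 0.44, 0.001, -0.0]
ft_force: [-4.0, 0.3, 5.7]
grip_width: 0.408
grasp_force: 39.4
```

```bash
python3 -c "
from h import *
st(); print(manip.get_obs()['torque'])"
```

```text
t 14.6 p [0.6319 0.2952 0.2652] yawx 0.9119 z [ 0.001  0.001 -1.   ] F [-4.   0.3  5.7] w 0.40804316734632334 39.39453363418579 j7 -0.978
[-0.20309701  0.5780384   0.07413036]
```

arm_command([
  {"dp":[0,0,0.28],"spin":0.145},
  {"dp":[0,0,0.28],"spin":0.145},
  {"dp":[0,0,0.28],"spin":0.145},
  {"dp":[0,0,0.28],"spin":0.145},
])

```text
clock: 15.0
position: [0.632, 0.2951, 0.2642]
ee_rot: [0.986, 0.165, 0.0, -0.0]
ft_force: [-4.1, -0.9, 6.7]
grip_width: 0.406
grasp_force: 39.5
```

arm_command([
  {"dp":[0,0,0.28],"spin":0.145},
  {"dp":[0,0,0.28],"spin":0.145},
  {"dp":[0,0,0.28],"spin":0.145},
  {"dp":[0,0,0.28],"spin":0.145},
])

```text
clock: 15.4
position: [0.6319, 0.2949, 0.263]
ee_rot: [0.992, -0.124, 0.0, -0.0]
ft_force: [-3.6, -2.2, 7.6]
grip_width: 0.406
grasp_force: 39.6
```

```bash
python3 -c "
from h import *
st(); print(manip.get_obs()['torque'])"
```

```text
t 15.4 p [0.6319 0.2949 0.263 ] yawx -0.2482 z [ 0.     0.001 -1.   ] F [-3.6 -2.2  7.6] w 0.40567985592796313 39.58025872707367 j7 -2.029
[-0.62304804  0.97412379  0.10315138]
```

arm_command([
  {"dp":[0,0,0],"spin":0},
  {"dp":[0,0,0],"spin":0},
  {"dp":[0,0,0],"spin":0},
  {"dp":[0,0,-20],"spin":0},
  {"dp":[0,0,-25],"spin":0},
], grip=-1)

```text
clock: 15.9
position: [0.6315, 0.2949, 0.3059]
ee_rot: [0.993, -0.12, -0.001, 0.001]
ft_force: [0.5, -0.0, 1.4]
grip_width: 1.001
grasp_force: 0.0
```

```bash
python3 -c "
from h import *
st(); s=plan([.56,.31,.325],1.9); plan([.4825,.3100,.325],3.95,start=s)"
```

```text
t 15.9 p [0.6315 0.2949 0.3059] yawx -0.2403 z [-0.002 -0.001 -1.   ] F [ 0.5 -0.   1.4] w 1.001211312185574 0.0 j7 -2.039
[{"dp": [-4.9, 0.2, -1.3], "spin": -0.143}, {"dp": [-4.8, -0.6, -1.2], "spin": -0.143}, {"dp": [-4.7, -1.2, -1.3], "spin": -0.143}, {"dp": [-4.5, -1.9, -1.3], "spin": -0.143}, {"dp": [-4.2, -2.5, -1.3], "spin": -0.143}]
[{"dp": [-3.8, -3.1, -1.2], "spin": -0.143}, {"dp": [-3.3, -3.6, -1.3], "spin": -0.143}, {"dp": [-2.7, -4.0, -1.3], "spin": -0.143}, {"dp": [-2.2, -4.4, -1.3], "spin": -0.143}, {"dp": [-1.5, -4.6, -1.2], "spin": -0.143}]
[{"dp": [-0.9, -4.8, -1.3], "spin": -0.143}, {"dp": [-0.1, -4.9, -1.3], "spin": -0.143}, {"dp": [0.6, -4.8, -1.2], "spin": -0.143}, {"dp": [1.2, -4.8, -1.3], "spin": -0.143}, {"dp": [1.9, -4.4, -1.3], "spin": -0.143}]
[{"dp": [1.8, -5.2, -0.0], "spin": -0.146}, {"dp": [2.6, -4.9, -0.0], "spin": -0.146}, {"dp": [3.2, -4.5, -0.0], "spin": -0.146}, {"dp": [3.9, -4.0, -0.0], "spin": -0.146}, {"dp": [4.4, -3.4, -0.0], "spin": -0.146}]
[{"dp": [4.8, -2.6, -0.0], "spin": -0.146}, {"dp": [5.2, -2.0, -0.0], "spin": -0.146}, {"dp": [5.4, -1.2, -0.0], "spin": -0.146}, {"dp": [5.5, -0.4, -0.0], "spin": -0.146}, {"dp": [5.5, 0.5, -0.0], "spin": -0.146}]
[{"dp": [5.4, 1.2, -0.0], "spin": -0.146}, {"dp": [5.2, 2.0, -0.0], "spin": -0.146}, {"dp": [4.8, 2.7, -0.0], "spin": -0.146}, {"dp": [4.4, 3.4, -0.0], "spin": -0.146}]
```

arm_command([
  {"dp":[-4.9,0.2,-5],"spin":-0.143},
  {"dp":[-4.8,-0.6,-5],"spin":-0.143},
  {"dp":[-4.7,-1.2,-5],"spin":-0.143},
  {"dp":[-4.5,-1.9,-4],"spin":-0.143},
  {"dp":[-4.2,-2.5,0],"spin":-0.143},
])

```text
clock: 16.4
position: [0.6081, 0.2999, 0.3264]
ee_rot: [0.971, 0.238, 0.001, -0.0]
ft_force: [0.7, -0.1, 0.1]
grip_width: 1.002
grasp_force: 0.0
```

arm_command([
  {"dp":[-3.8,-3.1,0],"spin":-0.143},
  {"dp":[-3.3,-3.6,0],"spin":-0.143},
  {"dp":[-2.7,-4.0,0],"spin":-0.143},
  {"dp":[-2.2,-4.4,0],"spin":-0.143},
  {"dp":[-1.5,-4.6,0],"spin":-0.143},
])

```text
clock: 16.9
position: [0.5841, 0.305, 0.3257]
ee_rot: [0.827, 0.563, 0.0, -0.0]
ft_force: [1.1, 1.0, 0.3]
grip_width: 0.999
grasp_force: 0.0
```

arm_command([
  {"dp":[-0.9,-4.8,0],"spin":-0.143},
  {"dp":[-0.1,-4.9,0],"spin":-0.143},
  {"dp":[0.6,-4.8,0],"spin":-0.143},
  {"dp":[1.2,-4.8,0],"spin":-0.143},
  {"dp":[1.9,-4.4,0],"spin":-0.143},
])

```text
clock: 17.4
position: [0.5603, 0.3101, 0.3257]
ee_rot: [0.577, 0.816, 0.0, 0.0]
ft_force: [0.2, -0.7, 0.1]
grip_width: 1.004
grasp_force: 0.0
```

arm_command([
  {"dp":[1.8,-5.2,0],"spin":-0.146},
  {"dp":[2.6,-4.9,0],"spin":-0.146},
  {"dp":[3.2,-4.5,0],"spin":-0.146},
  {"dp":[3.9,-4.0,0],"spin":-0.146},
  {"dp":[4.4,-3.4,0],"spin":-0.146},
])

```text
clock: 17.9
position: [0.5326, 0.3101, 0.3258]
ee_rot: [0.248, 0.969, 0.0, 0.0]
ft_force: [-0.1, 0.0, 0.2]
grip_width: 1.002
grasp_force: 0.0
```

arm_command([
  {"dp":[4.8,-2.6,0],"spin":-0.146},
  {"dp":[5.2,-2.0,0],"spin":-0.146},
  {"dp":[5.4,-1.2,0],"spin":-0.146},
  {"dp":[5.5,-0.4,0],"spin":-0.146},
  {"dp":[5.5,0.5,0],"spin":-0.146},
])

```text
clock: 18.4
position: [0.505, 0.3102, 0.3258]
ee_rot: [-0.114, 0.993, 0.0, 0.0]
ft_force: [0.6, 0.5, -0.4]
grip_width: 0.996
grasp_force: 0.0
```

arm_command([
  {"dp":[5.4,1.2,0],"spin":-0.146},
  {"dp":[5.2,2.0,0],"spin":-0.146},
  {"dp":[4.8,2.7,0],"spin":-0.146},
  {"dp":[4.4,3.4,0],"spin":-0.146},
  {"dp":[0,0,0],"spin":0},
])

```text
clock: 18.9
position: [0.4826, 0.3103, 0.3258]
ee_rot: [-0.394, 0.919, 0.0, 0.0]
ft_force: [-0.2, 0.2, -0.6]
grip_width: 1.001
grasp_force: 0.0
```

```bash
python3 -c "
from h import *
viewer.camera('wrist'); viewer.camera('wrist')
st(); plan([.4825,.3100,.270],3.95,vmax=25)"
```

```text
t 19.0 p [0.4831 0.3102 0.3258] yawx -2.34 z [ 0.  0. -1.] F [ 0.1 -0.4  0.1] w 1.0004062615744753 0.0 j7 1.718
[{"dp": [0.2, 0.1, 18.6], "spin": -0.002}, {"dp": [0.2, 0.1, 18.6], "spin": -0.002}, {"dp": [0.2, 0.1, 18.6], "spin": -0.002}]
```

arm_command([
  {"dp":[0.5,0.2,18.6],"spin":-0.145},
  {"dp":[0,0,18.6],"spin":-0.145},
  {"dp":[0,0,18.6],"spin":-0.145},
  {"dp":[0,0,0],"spin":-0.145},
  {"dp":[0,0,0],"spin":0},
])

```text
clock: 19.5
position: [0.4827, 0.3099, 0.2692]
ee_rot: [-0.638, 0.77, 0.0, -0.0]
ft_force: [0.5, 0.6, 0.7]
grip_width: 1.001
grasp_force: 0.0
```

arm_command([
  {"dp":[0,0,0],"spin":0},
  {"dp":[0,0,0],"spin":0},
  {"dp":[0,0,0],"spin":0},
  {"dp":[0,0,0],"spin":0},
  {"dp":[0,0,0],"spin":0},
], grip=1, newtons=40)

```text
clock: 20.0
position: [0.4824, 0.3104, 0.2703]
ee_rot: [-0.638, 0.77, 0.0, 0.0]
ft_force: [-2.9, -0.1, 5.1]
grip_width: 0.405
grasp_force: 39.5
```

```bash
python3 -c "
from h import *
st(); print(manip.get_obs()['torque'])"
```

```text
t 20.0 p [0.4824 0.3104 0.2703] yawx -1.7571 z [ 0.     0.001 -1.   ] F [-2.9 -0.1  5.1] w 0.4047810463684858 39.54894840717316 j7 2.276
[-0.08780241  0.48315303 -0.03990208]
```

arm_command([
  {"dp":[0,0,0.28],"spin":0.147},
  {"dp":[0,0,0.28],"spin":0.147},
  {"dp":[0,0,0.28],"spin":0.147},
  {"dp":[0,0,0.28],"spin":0.147},
  {"dp":[0,0,0.28],"spin":0.147},
])

```text
clock: 20.5
position: [0.4823, 0.3104, 0.2689]
ee_rot: [-0.316, 0.949, 0.0, 0.0]
ft_force: [-2.6, 0.4, 4.7]
grip_width: 0.405
grasp_force: 39.6
```

```bash
python3 -c "
from h import *
st(); print(manip.get_obs()['torque'])"
```

```text
t 20.5 p [0.4823 0.3104 0.2689] yawx -2.4977 z [ 0.     0.001 -1.   ] F [-2.6  0.4  4.7] w 0.40543031076147984 39.6094286441803 j7 1.567
[-0.19451615  0.53380107  0.08440552]
```

Five more calls: 4.41 rad in total, 8.4 mm.

arm_command([
  {"dp":[0,0,0.28],"spin":0.147},
  {"dp":[0,0,0.28],"spin":0.147},
  {"dp":[0,0,0.28],"spin":0.147},
  {"dp":[0,0,0.28],"spin":0.147},
  {"dp":[0,0,0.28],"spin":0.147},
])

```text
clock: 21.0
position: [0.4824, 0.3103, 0.2675]
ee_rot: [0.046, 0.999, 0.0, 0.0]
ft_force: [-2.8, -0.9, 5.4]
grip_width: 0.408
grasp_force: 39.6
```

arm_command([
  {"dp":[0,0,0.28],"spin":0.147},
  {"dp":[0,0,0.28],"spin":0.147},
  {"dp":[0,0,0.28],"spin":0.147},
  {"dp":[0,0,0.28],"spin":0.147},
  {"dp":[0,0,0.28],"spin":0.147},
])

```text
clock: 21.5
position: [0.4823, 0.3103, 0.2661]
ee_rot: [0.401, 0.916, 0.0, -0.0]
ft_force: [-2.9, -0.0, 5.7]
grip_width: 0.408
grasp_force: 39.7
```

arm_command([
  {"dp":[0,0,0.28],"spin":0.147},
  {"dp":[0,0,0.28],"spin":0.147},
  {"dp":[0,0,0.28],"spin":0.147},
  {"dp":[0,0,0.28],"spin":0.147},
  {"dp":[0,0,0.28],"spin":0.147},
])

```text
clock: 22.0
position: [0.4822, 0.3104, 0.2647]
ee_rot: [0.704, 0.711, 0.0, -0.0]
ft_force: [-3.6, -1.3, 5.9]
grip_width: 0.407
grasp_force: 39.7
```

arm_command([
  {"dp":[0,0,0.28],"spin":0.147},
  {"dp":[0,0,0.28],"spin":0.147},
  {"dp":[0,0,0.28],"spin":0.147},
  {"dp":[0,0,0.28],"spin":0.147},
  {"dp":[0,0,0.28],"spin":0.147},
])

```text
clock: 22.5
position: [0.4823, 0.3105, 0.2633]
ee_rot: [0.912, 0.41, 0.0, -0.0]
ft_force: [-2.9, 0.1, 6.7]
grip_width: 0.407
grasp_force: 39.7
```

arm_command([
  {"dp":[0,0,0.28],"spin":0.147},
  {"dp":[0,0,0.28],"spin":0.147},
  {"dp":[0,0,0.28],"spin":0.147},
  {"dp":[0,0,0.28],"spin":0.147},
  {"dp":[0,0,0.28],"spin":0.147},
])

```text
clock: 23.0
position: [0.4824, 0.3104, 0.2619]
ee_rot: [0.998, 0.055, 0.0, -0.0]
ft_force: [-3.1, -0.2, 5.9]
grip_width: 0.406
grasp_force: 39.7
```

```bash
python3 -c "
from h import *
st(); print(manip.get_obs()['torque'])"
```

```text
t 23.0 p [0.4824 0.3104 0.2619] yawx 0.1106 z [-0.     0.001 -1.   ] F [-3.1 -0.2  5.9] w 0.4062927676002064 39.71849977970123 j7 -1.906
[-0.07052134  0.69721331  0.077627  ]
```

arm_command([
  {"dp":[0,0,0],"spin":0},
  {"dp":[0,0,0],"spin":0},
  {"dp":[0,0,0],"spin":0},
  {"dp":[0,0,-24],"spin":0},
  {"dp":[0,0,-25],"spin":0},
], grip=-1)

```text
clock: 23.5
position: [0.4822, 0.3099, 0.3103]
ee_rot: [0.998, 0.059, -0.001, 0.001]
ft_force: [-0.4, 0.1, 1.3]
grip_width: 1.003
grasp_force: 0.0
```

```bash
python3 -c "
from h import *
st(); s=plan([.4025,.435,.28],-0.101); plan([.4025,.435,.2465],-0.101,start=s); plan([.554,.4195,.2465],-0.101,start=([.4025,.435,.2465],-0.101))"
```

```text
t 23.5 p [0.4822 0.3099 0.3103] yawx 0.1188 z [-0.001 -0.001 -1.   ] F [-0.4  0.1  1.3] w 1.0025284771904022 0.0 j7 -1.93
[{"dp": [-16.1, -33.4, 7.6], "spin": 0.055}, {"dp": [-17.9, -32.5, 7.5], "spin": 0.055}, {"dp": [-19.6, -31.5, 7.6], "spin": 0.055}, {"dp": [-21.4, -30.3, 7.6], "spin": 0.055}]
[{"dp": [0.0, -0.0, 33.5], "spin": -0.0}]
[{"dp": [38.1, 0.0, -0.0], "spin": -0.0}, {"dp": [38.0, 0.1, -0.0], "spin": -0.0}, {"dp": [38.1, 0.0, -0.0], "spin": -0.0}, {"dp": [38.1, 0.0, -0.0], "spin": -0.0}]
```

arm_command([
  {"dp":[-16.1,-33.4,7.6],"spin":0.055},
  {"dp":[-17.9,-32.5,7.5],"spin":0.055},
  {"dp":[-19.6,-31.5,7.6],"spin":0.055},
  {"dp":[-21.4,-30.3,7.6],"spin":0.055},
  {"dp":[0,0,33.5],"spin":0},
])

```text
clock: 24.0
position: [0.3999, 0.4415, 0.2484]
ee_rot: [0.999, -0.048, 0.0, -0.003]
ft_force: [0.2, 0.6, 0.8]
grip_width: 1.003
grasp_force: 0.0
```

arm_command([
  {"dp":[0,0,0],"spin":0},
  {"dp":[0,0,0],"spin":0},
  {"dp":[0,0,0],"spin":0},
])

```text
clock: 24.3
position: [0.4043, 0.4347, 0.2481]
ee_rot: [0.999, -0.052, 0.001, -0.001]
ft_force: [-0.1, -0.3, 0.3]
grip_width: 1.0
grasp_force: 0.0
```

Run:
```python
from fit import *
st(); im,k=snap("wrist","w10.png"); pickle.dump(k,open("k10.pkl","wb"))
```

```text
t 24.3 p [0.4043 0.4347 0.2481] yawx -0.1045 z [ 0.001  0.001 -1.   ] F [-0.1 -0.3  0.3] w 0.9996031514023351 0.0 j7 -2.356
```

arm_command([
  {"dp":[0,32,0],"spin":0},
  {"dp":[0,0,0],"spin":0},
  {"dp":[0,0,0],"spin":0},
])

```text
clock: 24.65
position: [0.4004, 0.4029, 0.2478]
ee_rot: [0.999, -0.052, 0.0, -0.001]
ft_force: [0.3, 0.0, -0.2]
grip_width: 1.001
grasp_force: 0.0
```

Run:
```python
from fit import *
st(); im,k=snap("wrist","w11.png"); pickle.dump(k,open("k11.pkl","wb"))
```

```text
t 24.65 p [0.4004 0.4029 0.2478] yawx -0.105 z [ 0.001  0.002 -1.   ] F [ 0.3  0.  -0.2] w 1.0005438261995074 0.0 j7 -2.336
```

arm_command([
  {"dp":[0,-32,0],"spin":0},
  {"dp":[50,0,0],"spin":0},
  {"dp":[50,0,0],"spin":0},
  {"dp":[50,0,0],"spin":0},
])

```text
clock: 25.1
position: [0.5536, 0.4211, 0.2469]
ee_rot: [0.999, -0.05, 0.0, -0.001]
ft_force: [1.5, 0.7, -0.3]
grip_width: 1.0
grasp_force: 0.0
```

arm_command([
  {"dp":[0,0,0],"spin":0},
  {"dp":[0,0,0],"spin":0},
  {"dp":[0,0,0],"spin":0},
])

```text
clock: 25.4
position: [0.5512, 0.4211, 0.2465]
ee_rot: [0.999, -0.051, -0.0, -0.0]
ft_force: [-1.7, -1.0, -0.8]
grip_width: 1.002
grasp_force: 0.0
```

Run:
```python
from fit import *
st(); im,k=snap("wrist","w12.png"); pickle.dump(k,open("k12.pkl","wb"))
for v,c,th,zs in(((10,11),(.4825,.3102),.011,.0179),((8,9),(.6318,.295),.008,.0105),((12,),(.6318,.295),.008,.0105)):
    foot([(*L(i),a0,a1) for i,a0,a1 in zip(v,(40,60),(130,120))],c) if len(v)>1 else 0
# single-view: fixed axis & pad centre, sole height from rim
for i,c,th in((3,(.4825,.3099),.011),(10,(.4825,.3099),.011),(6,(.6318,.2948),.008),(8,(.6318,.2948),.008),(12,(.6318,.2948),.008)):
    im,k=L(i); A=np.radians(np.arange(50,125,5)); z=.015
    for _ in range(5):
        S=edges(im,k,c,z,.017,A,'in'); s=least_squares(lambda q:1000*resid(k,S,c,q[0],.017),[z],loss='soft_l1',f_scale=.3); z=s.x[0]
    print(i,"sole z",round(z*1000,2),len(S),round(np.median(abs(s.fun)),2))
f=lambda i:cv2.convertScaleAbs(cv2.resize(cv2.imread(f"pics/w{i}.png")[0:150,427:560],(399,450),interpolation=cv2.INTER_CUBIC),alpha=1.8,beta=20)
cv2.imwrite("pics/m3.png",np.hstack([f(10),f(12)]))
```

```text
t 25.4 p [0.5512 0.4211 0.2465] yawx -0.1016 z [-0.001  0.001 -1.   ] F [-1.7 -1.  -0.8] w 1.0024490452994805 0.0 j7 -2.144
th 0.008 sole [482.5 310.   12.4] pad [485.2 307.8] gap 4.37 n 76 rms 0.2 med 0.17
th 0.011 sole [482.5 310.1  12.5] pad [485.  308.9] gap 1.54 n 76 rms 0.15 med 0.04
th 0.008 sole [631.7 294.9  10.5] pad [629.4 297.8] gap 2.53 n 76 rms 1.08 med 0.16
th 0.011 sole [631.7 295.   10.7] pad [629.2 298.8] gap -0.31 n 76 rms 1.12 med 0.19
3 sole z 17.88 15 0.0
10 sole z 12.12 15 0.2
6 sole z 18.77 15 0.0
8 sole z 10.3 15 0.17
12 sole z 9.31 15 0.01
```

View pics/m3.png

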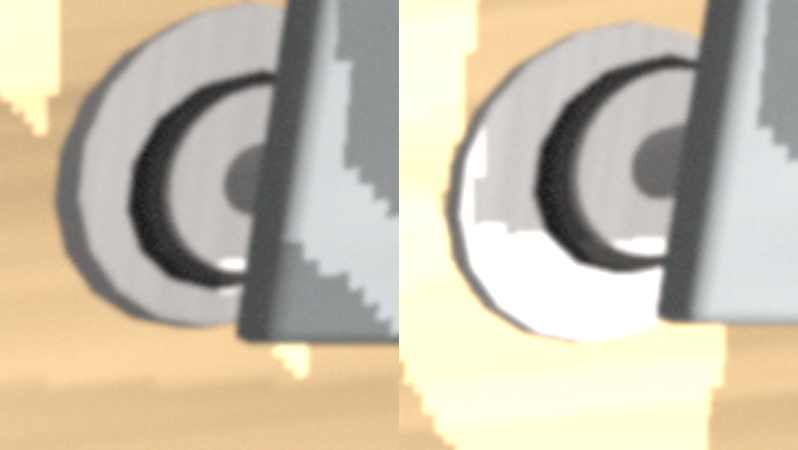

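B's sole moved 9.4 of the 11.65 mm screwed, so it is squashed about 2.3 mm. A moved 5.5 of 8.43 mm, so about 2.9 mm. I'll back off B by 0.6 rad and A by 0.85 rad.

```bash
python3 -c "
from h import *
s=plan([.575,.38,.315],-0.101); s=plan([.6319,.2953,.315],-0.101,start=s); plan([.6319,.2953,.264],-0.101,start=s,vmax=26)"
```

```text
[{"dp": [14.1, 19.3, -34.2], "spin": -0.0}, {"dp": [14.1, 19.4, -34.1], "spin": -0.0}]
[{"dp": [21.7, 26.2, -0.0], "spin": -0.0}, {"dp": [21.7, 26.2, -0.0], "spin": -0.0}, {"dp": [21.8, 26.1, -0.0], "spin": -0.0}]
[{"dp": [0.0, -0.0, 25.5], "spin": -0.0}, {"dp": [0.0, -0.0, 25.5], "spin": -0.0}]
```

arm_command([
  {"dp":[14.1,19.3,-34.2],"spin":0},
  {"dp":[14.1,19.4,-34.1],"spin":0},
  {"dp":[21.7,26.2,0],"spin":0},
  {"dp":[21.7,26.2,0],"spin":0},
  {"dp":[21.8,26.1,0],"spin":0},
])

```text
clock: 25.95
position: [0.6324, 0.2943, 0.3157]
ee_rot: [0.999, -0.05, 0.0, -0.001]
ft_force: [0.4, 0.7, -0.2]
grip_width: 1.0
grasp_force: 0.0
```

arm_command([
  {"dp":[0,0,0],"spin":0},
  {"dp":[0,0,0],"spin":0},
  {"dp":[0,0,0],"spin":0},
])

```text
clock: 26.25
position: [0.6318, 0.2958, 0.315]
ee_rot: [0.999, -0.05, -0.0, -0.001]
ft_force: [-0.9, 1.0, 0.2]
grip_width: 0.996
grasp_force: 0.0
```

```bash
python3 -c "
from h import *
st(); plan([.6319,.2953,.264],-0.101,vmax=26)"
```

```text
t 26.25 p [0.6318 0.2958 0.315 ] yawx -0.1005 z [-0.001  0.001 -1.   ] F [-0.9  1.   0.2] w 0.9956199127712232 0.0 j7 -1.942
[{"dp": [0.1, 0.3, 25.5], "spin": 0.0}, {"dp": [0.0, 0.2, 25.5], "spin": 0.0}]
```

arm_command([
  {"dp":[0.1,0.3,25.5],"spin":0},
  {"dp":[0,0.2,25.5],"spin":0},
  {"dp":[0,0,0],"spin":0},
  {"dp":[0,0,0],"spin":0},
])

```text
clock: 26.65
position: [0.6324, 0.2945, 0.2642]
ee_rot: [0.999, -0.051, -0.0, -0.0]
ft_force: [0.5, -0.3, 0.0]
grip_width: 0.998
grasp_force: 0.0
```

arm_command([
  {"dp":[0,0,0],"spin":0},
  {"dp":[0,0,0],"spin":0},
  {"dp":[0,0,0],"spin":0},
  {"dp":[0,0,0],"spin":0},
  {"dp":[0,0,0],"spin":0},
], grip=1, newtons=40)

```text
clock: 27.15
position: [0.6332, 0.294, 0.265]
ee_rot: [0.999, -0.051, 0.001, -0.001]
ft_force: [-0.9, 2.7, 5.0]
grip_width: 0.401
grasp_force: 39.9
```

arm_command([
  {"dp":[0,0,-0.28],"spin":-0.15},
  {"dp":[0,0,-0.28],"spin":-0.15},
  {"dp":[0,0,-0.28],"spin":-0.15},
  {"dp":[0,0,-0.28],"spin":-0.15},
  {"dp":[0,0,0],"spin":0},
])

```text
clock: 27.65
position: [0.633, 0.2948, 0.2661]
ee_rot: [0.968, 0.249, 0.001, -0.001]
ft_force: [0.4, 5.1, 5.1]
grip_width: 0.408
grasp_force: 40.0
```

arm_command([
  {"dp":[0,0,0],"spin":0},
  {"dp":[0,0,0],"spin":0},
  {"dp":[0,0,0],"spin":0},
  {"dp":[0,0,-24],"spin":0},
  {"dp":[0,0,-26],"spin":0},
], grip=-1)

```text
clock: 28.15
position: [0.6327, 0.2929, 0.3143]
ee_rot: [0.969, 0.246, -0.001, 0.001]
ft_force: [1.1, 0.4, 0.8]
grip_width: 1.0
grasp_force: 0.0
```

```bash
python3 -c "
from h import *
st(); s=plan([.4825,.3102,.315],0.35);plan([.4825,.3102,.262],0.35,start=s,vmax=26)"
```

```text
t 28.15 p [0.6327 0.2929 0.3143] yawx 0.4961 z [-0.002 -0.002 -1.   ] F [1.1 0.4 0.8] w 0.9998461439758759 0.0 j7 -1.393
[{"dp": [-31.0, -21.7, -0.2], "spin": 0.037}, {"dp": [-31.7, -20.5, -0.2], "spin": 0.037}, {"dp": [-32.5, -19.4, -0.1], "spin": 0.037}, {"dp": [-33.2, -18.1, -0.2], "spin": 0.037}]
[{"dp": [0.0, 0.0, 17.7], "spin": -0.001}, {"dp": [0.0, 0.0, 17.6], "spin": -0.001}, {"dp": [0.0, 0.0, 17.7], "spin": -0.001}]
```

arm_command([
  {"dp":[-31.0,-21.7,0],"spin":0.037},
  {"dp":[-31.7,-20.5,0],"spin":0.037},
  {"dp":[-32.5,-19.4,0],"spin":0.037},
  {"dp":[-33.2,-18.1,0],"spin":0.037},
  {"dp":[0,0,0],"spin":0},
])

```text
clock: 28.65
position: [0.4788, 0.3118, 0.3145]
ee_rot: [0.985, 0.175, -0.002, -0.001]
ft_force: [0.1, -0.4, 0.3]
grip_width: 1.003
grasp_force: 0.0
```

arm_command([
  {"dp":[0,0,0],"spin":0},
  {"dp":[0,0,0],"spin":0},
])

```text
clock: 28.85
position: [0.4837, 0.31, 0.3152]
ee_rot: [0.985, 0.173, 0.0, 0.0]
ft_force: [-0.6, 0.1, 0.8]
grip_width: 1.002
grasp_force: 0.0
```

```bash
python3 -c "
from h import *
st(); plan([.4825,.3102,.263],0.35,vmax=26)"
```

```text
t 28.85 p [0.4837 0.31   0.3152] yawx 0.3478 z [ 0.001 -0.    -1.   ] F [-0.6  0.1  0.8] w 1.0022790718669519 0.0 j7 -1.734
[{"dp": [-0.3, -0.2, 17.4], "spin": -0.001}, {"dp": [-0.4, -0.2, 17.4], "spin": -0.001}, {"dp": [-0.3, -0.2, 17.4], "spin": -0.001}]
```

arm_command([
  {"dp":[-0.3,-0.2,17.4],"spin":0},
  {"dp":[-0.4,-0.2,17.4],"spin":0},
  {"dp":[-0.3,-0.2,17.4],"spin":0},
  {"dp":[0,0,0],"spin":0},
])

```text
clock: 29.25
position: [0.482, 0.3097, 0.2605]
ee_rot: [0.985, 0.173, -0.001, 0.001]
ft_force: [-0.7, 0.4, 0.4]
grip_width: 0.995
grasp_force: 0.0
```

arm_command([
  {"dp":[0,0,0],"spin":0},
  {"dp":[0,0,0],"spin":0},
  {"dp":[0,0,0],"spin":0},
  {"dp":[0,0,0],"spin":0},
  {"dp":[0,0,0],"spin":0},
], grip=1, newtons=40)

```text
clock: 29.75
position: [0.4821, 0.3106, 0.2637]
ee_rot: [0.985, 0.173, 0.001, -0.0]
ft_force: [-0.5, -2.3, 5.8]
grip_width: 0.407
grasp_force: 39.5
```

arm_command([
  {"dp":[0,0,-0.28],"spin":-0.145},
  {"dp":[0,0,-0.28],"spin":-0.145},
  {"dp":[0,0,-0.28],"spin":-0.145},
  {"dp":[0,0,-0.28],"spin":-0.145},
  {"dp":[0,0,-0.28],"spin":-0.145},
])

```text
clock: 30.25
position: [0.482, 0.3107, 0.2651]
ee_rot: [0.858, 0.514, 0.001, -0.0]
ft_force: [-0.3, -0.9, 4.5]
grip_width: 0.407
grasp_force: 39.5
```

arm_command([
  {"dp":[0,0,-0.28],"spin":-0.125},
  {"dp":[0,0,0],"spin":0},
])

```text
clock: 30.45
position: [0.4819, 0.3107, 0.2653]
ee_rot: [0.825, 0.565, 0.001, -0.0]
ft_force: [-0.4, -1.3, 6.5]
grip_width: 0.406
grasp_force: 39.6
```

arm_command([
  {"dp":[0,0,0],"spin":0},
  {"dp":[0,0,0],"spin":0},
  {"dp":[0,0,0],"spin":0},
  {"dp":[0,0,-24],"spin":0},
  {"dp":[0,0,-26],"spin":0},
], grip=-1)

```text
clock: 30.95
position: [0.4812, 0.3107, 0.3141]
ee_rot: [0.826, 0.564, -0.001, 0.0]
ft_force: [-0.0, 0.9, -0.2]
grip_width: 1.0
grasp_force: 0.0
```

```bash
python3 -c "
from h import *
st(); s=plan([.4035,.4348,.28],-0.101); plan([.4035,.4348,.2475],-0.101,start=s)"
```

```text
t 30.95 p [0.4812 0.3107 0.3141] yawx 1.1979 z [-0.002 -0.002 -1.   ] F [-0.   0.9 -0.2] w 0.9998465134648068 0.0 j7 -0.932
[{"dp": [9.7, -13.1, 3.8], "spin": 0.144}, {"dp": [7.7, -14.3, 3.8], "spin": 0.144}, {"dp": [5.6, -15.3, 3.8], "spin": 0.144}, {"dp": [3.4, -15.9, 3.8], "spin": 0.144}, {"dp": [1.0, -16.2, 3.7], "spin": 0.144}]
[{"dp": [-1.3, -16.2, 3.8], "spin": 0.144}, {"dp": [-3.7, -15.9, 3.8], "spin": 0.144}, {"dp": [-5.8, -15.2, 3.8], "spin": 0.144}, {"dp": [-8.0, -14.2, 3.8], "spin": 0.144}]
[{"dp": [0.0, -0.0, 32.5], "spin": 0.003}]
```

arm_command([
  {"dp":[9.7,-13.1,3.8],"spin":0.144},
  {"dp":[7.7,-14.3,3.8],"spin":0.144},
  {"dp":[5.6,-15.3,3.8],"spin":0.144},
  {"dp":[3.4,-15.9,3.8],"spin":0.144},
  {"dp":[1.0,-16.2,3.7],"spin":0.144},
])

```text
clock: 31.45
position: [0.4379, 0.3803, 0.2953]
ee_rot: [0.972, 0.234, -0.0, 0.0]
ft_force: [-0.0, 0.2, 0.4]
grip_width: 0.999
grasp_force: 0.0
```

arm_command([
  {"dp":[-1.3,-16.2,3.8],"spin":0.144},
  {"dp":[-3.7,-15.9,3.8],"spin":0.144},
  {"dp":[-5.8,-15.2,3.8],"spin":0.144},
  {"dp":[-8.0,-14.2,3.8],"spin":0.144},
  {"dp":[0,0,32.5],"spin":0.003},
])

```text
clock: 31.95
position: [0.4029, 0.4383, 0.2503]
ee_rot: [0.999, -0.052, 0.001, -0.003]
ft_force: [0.7, 1.0, 0.1]
grip_width: 1.004
grasp_force: 0.0
```

arm_command([
  {"dp":[0,0,0],"spin":0},
  {"dp":[0,0,0],"spin":0},
  {"dp":[0,0,0],"spin":0},
])

```text
clock: 32.25
position: [0.4046, 0.4347, 0.2491]
ee_rot: [0.999, -0.05, 0.0, -0.001]
ft_force: [-0.4, 0.5, 0.3]
grip_width: 1.0
grasp_force: 0.0
```

Run:
```python
from fit import *
st(); im,k=snap("wrist","w13.png"); pickle.dump(k,open("k13.pkl","wb"))
```

```text
t 32.25 p [0.4046 0.4347 0.2491] yawx -0.1009 z [ 0.001  0.001 -1.   ] F [-0.4  0.5  0.3] w 0.9995768780332751 0.0 j7 -2.392
```

arm_command([
  {"dp":[50,0,0],"spin":0},
  {"dp":[50,0,0],"spin":0},
  {"dp":[49,0,0],"spin":0},
  {"dp":[0,0,0],"spin":0},
  {"dp":[0,0,0],"spin":0},
])

```text
clock: 32.8
position: [0.5536, 0.4188, 0.2484]
ee_rot: [0.999, -0.051, 0.001, -0.0]
ft_force: [-0.6, -0.0, 0.1]
grip_width: 0.999
grasp_force: 0.0
```

arm_command([
  {"dp":[0,0,0],"spin":0},
  {"dp":[0,0,0],"spin":0},
])

```text
clock: 33.0
position: [0.5509, 0.4209, 0.2484]
ee_rot: [0.999, -0.049, -0.0, -0.001]
ft_force: [-0.7, -0.9, 0.0]
grip_width: 1.003
grasp_force: 0.0
```

Run:
```python
from fit import *
st(); im,k=snap("wrist","w14.png"); pickle.dump(k,open("k14.pkl","wb"))
for i,c,p,th in((3,(.4825,.3099),(.485,.3088),.011),(10,(.4825,.3099),(.485,.3088),.011),(13,(.4825,.3099),(.485,.3088),.011),(6,(.6318,.2948),(.6294,.2977),.008),(8,(.6318,.2948),(.6294,.2977),.008),(12,(.6318,.2948),(.6294,.2977),.008),(14,(.6318,.2948),(.6294,.2977),.008)):
    im,k=L(i); A=np.radians(np.arange(50,125,5)); r=[]
    for cc,R,m,z in((c,.017,'in',.013),(p,.026,'out',th)):
        for _ in range(5):
            S=edges(im,k,cc,z,R,A,m); s=least_squares(lambda q:1000*resid(k,S,cc,q[0],R),[z],loss='soft_l1',f_scale=.3); z=s.x[0]
        r+=[round(z*1000,2),round(np.median(abs(s.fun)),2)]
    print(i,"sole z",r[0],"pad z",r[2],"diff",round(r[0]-r[2],2),r)
f=lambda i:cv2.convertScaleAbs(cv2.resize(cv2.imread(f"pics/w{i}.png")[0:150,427:560],(399,450),interpolation=cv2.INTER_CUBIC),alpha=1.8,beta=20)
cv2.imwrite("pics/m4.png",np.hstack([f(13),f(14)]))
```

```text
t 33.0 p [0.5509 0.4209 0.2484] yawx -0.0983 z [-0.     0.001 -1.   ] F [-0.7 -0.9  0. ] w 1.0027175302389484 0.0 j7 -2.179
3 sole z 17.83 pad z 10.83 diff 7.0 [np.float64(17.83), np.float64(0.0), np.float64(10.83), np.float64(0.2)]
10 sole z 12.09 pad z 10.83 diff 1.26 [np.float64(12.09), np.float64(0.16), np.float64(10.83), np.float64(0.19)]
13 sole z 12.13 pad z 10.72 diff 1.41 [np.float64(12.13), np.float64(0.0), np.float64(10.72), np.float64(0.02)]
6 sole z 18.75 pad z 7.77 diff 10.98 [np.float64(18.75), np.float64(0.02), np.float64(7.77), np.float64(0.2)]
8 sole z 10.26 pad z 7.49 diff 2.77 [np.float64(10.26), np.float64(0.19), np.float64(7.49), np.float64(0.01)]
12 sole z 9.33 pad z 7.42 diff 1.91 [np.float64(9.33), np.float64(0.01), np.float64(7.42), np.float64(0.17)]
14 sole z 9.25 pad z 7.41 diff 1.84 [np.float64(9.25), np.float64(0.01), np.float64(7.41), np.float64(0.01)]
```

Backing off left both soles in place (12.1 and 9.3), so both are still touching with about 1.1 mm squash. Next I'll look at the spatula and the covers.

```bash
python3 -c "
from h import *
s=plan([.53,.30,.40],-0.05); s=plan([.49,.18,.40],0,start=s); plan([.50,-.01,.38],0,start=s)"
```

```text
[{"dp": [-1.8, 24.5, -30.3], "spin": -0.01}, {"dp": [-2.0, 24.4, -30.3], "spin": -0.01}, {"dp": [-2.3, 24.5, -30.4], "spin": -0.01}, {"dp": [-2.6, 24.4, -30.3], "spin": -0.01}, {"dp": [-2.7, 24.3, -30.3], "spin": -0.01}]
[{"dp": [-11.4, 40.6, -0.0], "spin": -0.016}, {"dp": [-12.0, 40.4, -0.0], "spin": -0.016}, {"dp": [-12.7, 40.2, -0.0], "spin": -0.016}]
[{"dp": [2.0, 38.0, 4.0], "spin": -0.0}, {"dp": [2.0, 38.0, 4.0], "spin": -0.0}, {"dp": [2.0, 38.0, 4.0], "spin": -0.0}, {"dp": [2.1, 38.0, 4.0], "spin": -0.0}, {"dp": [2.0, 38.0, 4.0], "spin": -0.0}]
```

arm_command([
  {"dp":[-1.8,24.5,-30.3],"spin":-0.01},
  {"dp":[-2.0,24.4,-30.3],"spin":-0.01},
  {"dp":[-2.3,24.5,-30.4],"spin":-0.01},
  {"dp":[-2.6,24.4,-30.3],"spin":-0.01},
  {"dp":[-2.7,24.3,-30.3],"spin":-0.01},
])

```text
clock: 33.55
position: [0.5299, 0.2985, 0.401]
ee_rot: [1.0, -0.024, -0.0, -0.001]
ft_force: [0.1, 0.3, -0.1]
grip_width: 0.996
grasp_force: 0.0
```

arm_command([
  {"dp":[-11.4,40.6,0],"spin":-0.016},
  {"dp":[-12.0,40.4,0],"spin":-0.016},
  {"dp":[-12.7,40.2,0],"spin":-0.016},
  {"dp":[0,0,0],"spin":0},
  {"dp":[0,0,0],"spin":0},
])

```text
clock: 34.05
position: [0.4901, 0.1789, 0.4001]
ee_rot: [1.0, -0.001, 0.0, -0.001]
ft_force: [-0.1, 0.9, -0.4]
grip_width: 1.004
grasp_force: 0.0
```

Run:
```python
from fit import *
st(); im,k=snap("wrist","w15.png"); pickle.dump(k,open("k15.pkl","wb"))
```

```text
t 34.05 p [0.4901 0.1789 0.4001] yawx -0.0023 z [ 0.     0.002 -1.   ] F [-0.1  0.9 -0.4] w 1.0038950311774222 0.0 j7 -1.948
```

arm_command([
  {"dp":[2,38,4],"spin":0},
  {"dp":[2,38,4],"spin":0},
  {"dp":[2,38,4],"spin":0},
  {"dp":[2,38,4],"spin":0},
  {"dp":[2,38,4],"spin":0},
])

```text
clock: 34.6
position: [0.5006, -0.0107, 0.3793]
ee_rot: [1.0, 0.0, 0.0, 0.0]
ft_force: [0.6, 0.2, 0.9]
grip_width: 1.001
grasp_force: 0.0
```

arm_command([
  {"dp":[0,0,0],"spin":0},
  {"dp":[0,0,0],"spin":0},
])

```text
clock: 34.8
position: [0.5006, -0.0101, 0.3794]
ee_rot: [1.0, -0.001, -0.0, 0.0]
ft_force: [-0.6, 0.7, 0.3]
grip_width: 0.999
grasp_force: 0.0
```

Run:
```python
from fit import *
st(); im,k=snap("wrist","w16.png"); pickle.dump(k,open("k16.pkl","wb"))
a=cv2.imread("pics/w15.png")
cv2.imwrite("pics/m5.png",np.hstack([cv2.resize(a[0:300,80:480],(400,300)),cv2.resize(im[0:300,80:480],(400,300))]))
for th in("spatula_grip","spatula_tip","spatula"): print(th,[(np.round(d["position"],4).tolist(),round(d["score"],2)) for d in finder.find_in("wrist",th)])
```

```text
t 34.8 p [ 0.5006 -0.0101  0.3794] yawx -0.0022 z [-0. -0. -1.] F [-0.6  0.7  0.3] w 0.9989577354975814 0.0 j7 -1.589
spatula_grip [([0.3469, -0.046, 0.0152], 0.95), ([0.5706, -0.0151, 0.0045], 0.66)]
spatula_tip [([0.3431, -0.0501, 0.0151], 0.78), ([0.5044, -0.1986, 0.0876], 0.73), ([0.5704, -0.0134, 0.0076], 0.7)]
spatula [([0.5672, -0.0115, -0.0002], 0.96), ([0.3444, -0.052, 0.0136], 0.6)]
```

View pics/m5.png

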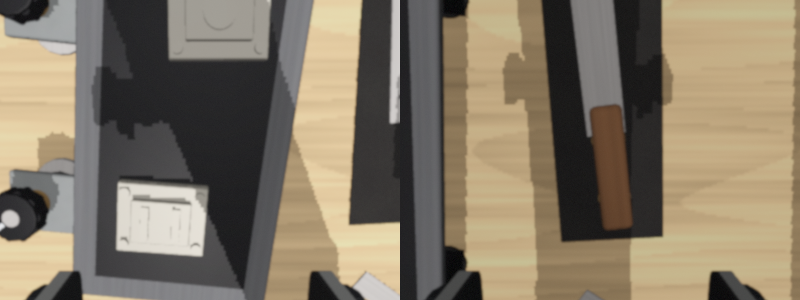

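Left: covers at about (218,25) and (162,218) in the crop. Right: spatula with brown handle from (605,105) to (617,228) in the crop. I'll segment the handle for its pose.

Run:
```python
from fit import *
im,k=L(16); h=cv2.cvtColor(im,cv2.COLOR_BGR2HSV)
m=((h[...,0]<15)&(h[...,1]>110)&(h[...,2]>50)).astype(np.uint8); m[:90]=0; m[250:]=0; m[:,:240]=0; m[:,340:]=0
m=cv2.morphologyEx(m,cv2.MORPH_OPEN,np.ones((5,5)))
ys,xs=np.nonzero(m); print(xs.min(),xs.max(),ys.min(),ys.max(),len(xs))
b=cv2.boxPoints(cv2.minAreaRect(np.stack([xs,ys],1).astype(np.float32))); W=np.array([back(k,u,v,.069) for u,v in b])
print(b.round(1).tolist(),W.round(4)[:,:2].tolist())
# row-wise centreline on top face
C=[]
for r in range(ys.min()+8,ys.max()-8,4):
    x=xs[ys==r]; C.append([*back(k,x.min()-.5,r,.069)[:2],*back(k,x.max()+.5,r,.069)[:2]])
C=np.array(C); mid=(C[:,:2]+C[:,2:])/2; p=np.polyfit(mid[:,0],mid[:,1],1); print("yaw",np.arctan(p[0]),"width",np.mean(C[:,1]-C[:,3])*1000,"y at .52,.56",np.polyval(p,[.52,.56]))
g=cv2.cvtColor(im,cv2.COLOR_BGR2GRAY)
for r in(10,30,50,70,90):
    row=cv2.GaussianBlur(g,(0,0),1)[r].astype(float); d=np.gradient(row); a=240+np.argmax(d[240:300]); c=270+np.argmin(d[270:320]); print(r,a,c,back(k,a,r,.006)[:2].round(4),back(k,c,r,.006)[:2].round(4))
```

```text
271 311 106 229 3797
[[269.1000061035156, 107.80000305175781], [301.3999938964844, 104.69999694824219], [313.1000061035156, 227.5], [280.79998779296875, 230.5]] [[0.5677, -0.0059], [0.5699, -0.029], [0.4775, -0.0399], [0.475, -0.0146]]
yaw 0.11490766108381355 width 23.471854492904058 y at .52,.56 [-0.02282955 -0.01821291]
10 251 294 [0.6449 0.0095] [ 0.6448 -0.0258]
30 253 296 [0.6298 0.0081] [ 0.6298 -0.0277]
50 256 298 [0.6144 0.0059] [ 0.6143 -0.0296]
70 258 300 [0.5985 0.0044] [ 0.5985 -0.0316]
90 261 302 [0.5822 0.002 ] [ 0.5822 -0.0336]
```

```bash
python3 -c "
from h import *
s=plan([.5246,-.0226,.27],.12); s=plan([.5246,-.0226,.213],.12,start=s,vmax=30)"
```

```text
[{"dp": [8.0, 4.5, 36.5], "spin": -0.04}, {"dp": [7.9, 4.9, 36.4], "spin": -0.04}, {"dp": [7.6, 5.1, 36.5], "spin": -0.04}]
[{"dp": [0.0, 0.0, 28.5], "spin": 0.0}, {"dp": [0.0, 0.0, 28.5], "spin": 0.0}]
```

arm_command([
  {"dp":[8,4.5,36.5],"spin":-0.04},
  {"dp":[7.9,4.9,36.4],"spin":-0.04},
  {"dp":[7.6,5.1,36.5],"spin":-0.04},
  {"dp":[0,0,0],"spin":0},
  {"dp":[0,0,0],"spin":0},
])

```text
clock: 35.5
position: [0.5244, -0.0238, 0.2703]
ee_rot: [0.998, 0.059, -0.001, 0.0]
ft_force: [0.1, 0.6, 0.6]
grip_width: 1.0
grasp_force: 0.0
```

```bash
python3 -c "
from h import *
st(); s=plan([.5246,-.0226,.213],.12,vmax=30)"
```

```text
t 35.5 p [ 0.5244 -0.0238  0.2703] yawx 0.1174 z [-0.001 -0.001 -1.   ] F [0.1 0.6 0.6] w 1.0000197321126503 0.0 j7 -1.294
[{"dp": [0.2, -0.6, 28.6], "spin": -0.001}, {"dp": [0.1, -0.6, 28.7], "spin": -0.001}]
```

arm_command([
  {"dp":[0.2,-0.6,28.6],"spin":0},
  {"dp":[0.1,-0.6,28.7],"spin":0},
  {"dp":[0,0,0],"spin":0},
  {"dp":[0,0,0],"spin":0},
])

```text
clock: 35.9
position: [0.5251, -0.0228, 0.2147]
ee_rot: [0.998, 0.059, 0.001, -0.0]
ft_force: [0.6, 0.9, 0.5]
grip_width: 1.001
grasp_force: 0.0
```

arm_command([
  {"dp":[0,0,0],"spin":0},
  {"dp":[0,0,0],"spin":0},
  {"dp":[0,0,0],"spin":0},
  {"dp":[0,0,0],"spin":0},
  {"dp":[0,0,0],"spin":0},
], grip=1, newtons=100)

```text
clock: 36.4
position: [0.5247, -0.0231, 0.2133]
ee_rot: [0.998, 0.059, 0.0, -0.0]
ft_force: [-3.2, 0.6, 7.4]
grip_width: 0.264
grasp_force: 97.5
```

arm_command([
  {"dp":[0,0,0],"spin":0},
  {"dp":[0,0,0],"spin":0},
])

```text
clock: 36.6
position: [0.5247, -0.0231, 0.2133]
ee_rot: [0.998, 0.059, 0.0, -0.0]
ft_force: [-2.8, 1.2, 7.7]
grip_width: 0.263
grasp_force: 97.5
```

```bash
python3 -c "
from h import *
st()"
```

```text
t 36.6 p [ 0.5247 -0.0231  0.2133] yawx 0.1179 z [ 0.     0.001 -1.   ] F [-2.8  1.2  7.7] w 0.2628199793696323 97.5456976890564 j7 -1.231
```

arm_command([
  {"dp":[0,0,-20],"spin":0},
  {"dp":[0,0,-40],"spin":0},
  {"dp":[0,0,-40],"spin":0},
  {"dp":[0,0,-30],"spin":0},
  {"dp":[0,0,0],"spin":0},
])

```text
clock: 37.1
position: [0.5255, -0.0236, 0.3465]
ee_rot: [0.998, 0.059, 0.003, -0.001]
ft_force: [1.2, 0.9, -2.0]
grip_width: 0.263
grasp_force: 98.4
```

```bash
cat > cov.py <<'E'
from fit import *
def covers(im,k,z=.084):
    """light blobs in a wrist picture -> rectangle pose at height z: centre, direction of 70 mm side, sizes"""
    h=cv2.cvtColor(im,cv2.COLOR_BGR2HSV); m=((h[...,1]<70)&(h[...,2]>75)).astype(np.uint8)
    m=cv2.morphologyEx(m,cv2.MORPH_CLOSE,np.ones((7,7))); m=cv2.morphologyEx(m,cv2.MORPH_OPEN,np.ones((5,5)))
    n,lab,s,c=cv2.connectedComponentsWithStats(m); out=[]
    for i in range(1,n):
        if s[i,4]<1500: continue
        cnt=max(cv2.findContours((lab==i).astype(np.uint8),0,1)[0],key=cv2.contourArea)
        W=np.array([back(k,u,v,z)[:2] for [[u,v]] in cnt],np.float32)*1000
        (c0,wh,a)=cv2.minAreaRect(W); a=np.radians(a)
        if wh[0]<wh[1]: a+=np.pi/2
        out.append((np.round(c0,1),np.round(sorted(wh),1),round((a+np.pi/4)%np.pi-np.pi/4,3),s[i,:4].tolist()))
    return out
E
python3 - <<'E'
from cov import *
st()
for o in covers(*L(15)): print(o)
for z in(.074,.084): print([(back(L(15)[1],80+u,v,z)*1000).round(0)[:2] for u,v in((117,180),(207,186),(205,257),(117,250),(170,58),(267,58))])
print([(np.round(d["position"],3).tolist(),round(d["score"],2)) for d in finder.find_in("top","cover_1")] if viewer.camera("top") is not None else 0)
E
```

```text
t 37.1 p [ 0.5255 -0.0236  0.3465] yawx 0.1174 z [ 0.006  0.002 -1.   ] F [ 1.2  0.9 -2. ] w 0.2628858154444328 98.43305826187134 j7 -1.362
(array([516.3, 237.2]), array([284.7, 298.3]), np.float64(1.375), [0, 0, 440, 333])
(array([609. , 163.3]), array([38.1, 71.4]), np.float64(1.57), [247, 0, 105, 61])
(array([588.4,  27.4]), array([29.4, 82.8]), np.float64(0.115), [468, 0, 46, 124])
(array([534.8, 320.7]), array([23.6, 57.2]), np.float64(1.57), [51, 123, 74, 33])
(array([478.2, 359.2]), array([35.7, 80.8]), np.float64(1.542), [0, 190, 100, 45])
(array([450.7,   9.8]), array([ 43.3, 121.9]), np.float64(1.649), [410, 214, 150, 52])
(array([388.8, 350.3]), array([ 54.2, 143.7]), np.float64(1.76), [0, 271, 149, 78])
(array([397.9,   6.4]), array([ 59.3, 137.4]), np.float64(1.571), [402, 271, 158, 64])
[array([502., 242.]), array([497., 170.]), array([436., 171.]), array([442., 245.]), array([592., 198.]), array([592., 127.])]
[array([504., 240.]), array([499., 170.]), array([440., 172.]), array([446., 243.]), array([591., 197.]), array([591., 129.])]
[([0.619, 0.164, 0.083], 0.89), ([0.47, 0.205, 0.082], 0.71)]
```

```bash
python3 -c "
from h import *
s=plan([.515,.06,.40],.0)"
```

```text
[{"dp": [0.2, -27.9, -19.1], "spin": 0.039}, {"dp": [-1.0, -27.8, -19.1], "spin": 0.039}, {"dp": [-2.0, -27.8, -19.1], "spin": 0.039}]
```

arm_command([
  {"dp":[0.2,-27.9,-18],"spin":0.039},
  {"dp":[-1,-27.8,-18],"spin":0.039},
  {"dp":[-2,-27.8,-18],"spin":0.039},
  {"dp":[0,0,0],"spin":0},
  {"dp":[0,0,0],"spin":0},
])

```text
clock: 37.7
position: [0.5148, 0.0603, 0.3955]
ee_rot: [1.0, 0.001, -0.001, 0.0]
ft_force: [-0.1, -0.7, -2.1]
grip_width: 0.262
grasp_force: 98.5
```

Run:
```python
from cov import *
st(); im,k=snap("wrist","w17.png"); pickle.dump(k,open("k17.pkl","wb"))
cv2.imwrite("pics/m6.png",cv2.resize(im[0:330,0:440],(800,600),interpolation=cv2.INTER_CUBIC))
for o in covers(im,k): print(o)
```

```text
t 37.7 p [0.5148 0.0603 0.3955] yawx 0.0026 z [-0.002 -0.001 -1.   ] F [-0.1 -0.7 -2.1] w 0.2620740678317166 98.52136373519897 j7 -1.696
(array([497.4, 222.2]), array([102. , 295.3]), np.float64(-0.192), [0, 0, 125, 367])
(array([536.2,  77.4]), array([ 90. , 237.4]), np.float64(-0.1), [187, 0, 129, 310])
(array([638.7, -79.1]), array([25.9, 88.1]), np.float64(1.575), [416, 0, 128, 43])
(array([618.7, 162.8]), array([57.7, 73.9]), np.float64(1.575), [70, 5, 113, 91])
(array([472.7, 205.6]), array([61.4, 75.4]), np.float64(1.489), [43, 210, 98, 77])
(array([470.5, -67.5]), array([ 63.2, 152.5]), np.float64(1.611), [339, 214, 191, 75])
(array([ 400.3, -136.4]), array([ 29.4, 114.6]), np.float64(1.314), [441, 317, 119, 42])
```

View pics/m6.png

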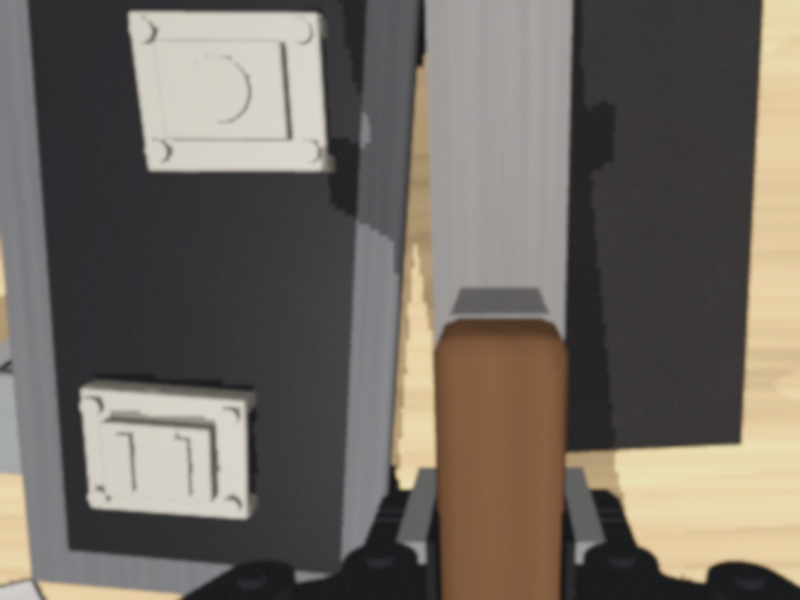

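The picture shows both covers clearly, the round-boss one at (230,92) and the ribbed one at (168,450), with the spatula held straight. I'll check corner directions and plan the approach.

Run:
```python
from cov import *
k=L(17)[1]
for P in([(130,12),(322,12),(332,170),(148,170)],[(80,385),(252,395),(250,517),(90,505)]):
    W=np.array([back(k,u*.55,v*.55,.084)[:2]*1000 for u,v in P]); print(W.round(1).tolist(),W.mean(0).round(1),[round(float(np.arctan2(*(d[::-1]))),3) for d in(W[0]-W[1],W[3]-W[2],W[0]-W[3],W[1]-W[2])])
# blade edges in hand: blade underside height from TCP
im=L(17)[0]; g=cv2.GaussianBlur(cv2.cvtColor(im,cv2.COLOR_BGR2GRAY),(0,0),1).astype(float)
o=.3955
for r in(10,60,120,150):
    d=np.gradient(g[r]); a=215+np.argmax(d[215:260]); b=290+np.argmin(d[290:340]); print(r,a,b,[back(k,u,r,o-.2073)[:2].round(4).tolist() for u in(a,b)])
```

```text
[[646.4, 197.3], [646.7, 126.4], [591.0, 126.2], [590.7, 198.3]] [618.7 162.1] [1.575, 1.575, -0.016, 0.004]
[[503.0, 239.1], [498.8, 166.2], [441.4, 172.6], [447.0, 243.7]] [472.5 205.4] [1.514, 1.491, -0.082, -0.11]
10 233 315 [[0.6222, 0.0785], [0.6224, 0.0438]]
60 228 313 [[0.6024, 0.0812], [0.6026, 0.044]]
120 224 312 [[0.5769, 0.0838], [0.577, 0.0436]]
150 222 311 [[0.5632, 0.0852], [0.5634, 0.0437]]
```

```bash
python3 -c "
from h import *
s=plan([.6187,-.045,.35],1.57); s=plan([.6187,-.045,.2840],1.57,start=s,vmax=35)"
```

```text
[{"dp": [9.4, 9.5, 4.1], "spin": -0.143}, {"dp": [8.0, 10.8, 4.1], "spin": -0.143}, {"dp": [6.4, 11.7, 4.2], "spin": -0.143}, {"dp": [4.6, 12.6, 4.1], "spin": -0.143}, {"dp": [2.8, 13.1, 4.1], "spin": -0.143}]
[{"dp": [0.9, 13.4, 4.1], "spin": -0.143}, {"dp": [-1.0, 13.3, 4.1], "spin": -0.143}, {"dp": [-2.9, 13.1, 4.1], "spin": -0.143}, {"dp": [-4.8, 12.5, 4.2], "spin": -0.143}, {"dp": [-6.5, 11.7, 4.1], "spin": -0.143}]
[{"dp": [-8.0, 10.7, 4.1], "spin": -0.143}]
[{"dp": [0.0, 0.0, 33.0], "spin": 0.002}, {"dp": [0.0, 0.0, 33.0], "spin": 0.002}]
```

arm_command([
  {"dp":[9.4,9.5,4.1],"spin":-0.143},
  {"dp":[8.0,10.8,4.1],"spin":-0.143},
  {"dp":[6.4,11.7,4.2],"spin":-0.143},
  {"dp":[4.6,12.6,4.1],"spin":-0.143},
  {"dp":[2.8,13.1,4.1],"spin":-0.143},
])

```text
clock: 38.25
position: [0.5624, 0.0105, 0.3745]
ee_rot: [0.936, 0.352, -0.001, 0.0]
ft_force: [0.1, 0.5, -1.0]
grip_width: 0.265
grasp_force: 98.5
```

arm_command([
  {"dp":[0.9,13.4,4.1],"spin":-0.143},
  {"dp":[-1.0,13.3,4.1],"spin":-0.143},
  {"dp":[-2.9,13.1,4.1],"spin":-0.143},
  {"dp":[-4.8,12.5,4.2],"spin":-0.143},
  {"dp":[-6.5,11.7,4.1],"spin":-0.143},
])

```text
clock: 38.75
position: [0.6095, -0.0371, 0.3537]
ee_rot: [0.753, 0.657, -0.001, -0.0]
ft_force: [-0.6, -0.2, -1.8]
grip_width: 0.26
grasp_force: 98.5
```

arm_command([
  {"dp":[-8.0,10.7,4.1],"spin":-0.143},
  {"dp":[0,0,0],"spin":0},
  {"dp":[0,0,0],"spin":0},
  {"dp":[0,0,0],"spin":0},
])

```text
clock: 39.15
position: [0.6186, -0.0445, 0.3511]
ee_rot: [0.707, 0.707, -0.0, -0.0]
ft_force: [0.7, 0.0, -1.4]
grip_width: 0.258
grasp_force: 98.4
```

Run:
```python
from cov import *
st(); plan([.6187,-.045,.2840],1.57,vmax=35)
viewer.camera("top"); print([(np.round(d["position"],3).tolist(),round(d["score"],2)) for d in finder.find_in("top","cover_1")])
viewer.camera("scene"); print([(np.round(d["position"],3).tolist(),round(d["score"],2)) for d in finder.find_in("scene","cover_1")])
```

```text
t 39.15 p [ 0.6186 -0.0445  0.3511] yawx 1.5704 z [-0.001  0.    -1.   ] F [ 0.7  0.  -1.4] w 0.25823207096143025 98.44174861907959 j7 0.17
[{"dp": [-0.2, 0.0, 33.5], "spin": 0.0}, {"dp": [-0.3, 0.1, 33.6], "spin": 0.0}]
[([0.473, 0.204, 0.082], 0.84), ([0.618, 0.165, 0.081], 0.77)]
[([0.482, 0.211, 0.086], 0.93), ([0.627, 0.168, 0.08], 0.68)]
```

arm_command([
  {"dp":[0,0,33.5],"spin":0},
  {"dp":[0,0,33.6],"spin":0},
  {"dp":[0,0,0],"spin":0},
  {"dp":[0,0,0],"spin":0},
  {"dp":[0,0,0],"spin":0},
])

```text
clock: 39.85
position: [0.6197, -0.0446, 0.2865]
ee_rot: [0.706, 0.708, 0.001, 0.001]
ft_force: [-0.0, 0.1, -1.1]
grip_width: 0.264
grasp_force: 98.4
```

arm_command([
  {"dp":[15,0,0],"spin":0},
  {"dp":[15,0,0],"spin":0},
  {"dp":[10,0,0],"spin":0},
  {"dp":[0,0,0],"spin":0},
])

```text
clock: 40.25
position: [0.619, -0.0013, 0.2845]
ee_rot: [0.705, 0.71, 0.001, -0.0]
ft_force: [-0.0, 0.3, -0.2]
grip_width: 0.26
grasp_force: 98.4
```

Run:
```python
from cov import *
st()
```

```text
t 40.25 p [ 0.619  -0.0013  0.2845] yawx 1.5777 z [ 0.     0.001 -1.   ] F [-0.   0.3 -0.2] w 0.2599664858097958 98.3908760547638 j7 0.131
```

arm_command([
  {"dp":[12,0,0.4],"spin":0},
  {"dp":[15,0,0],"spin":0},
  {"dp":[0,0,0],"spin":0},
])

```text
clock: 40.55
position: [0.6188, 0.0258, 0.2837]
ee_rot: [0.705, 0.709, 0.0, -0.001]
ft_force: [0.4, 0.9, -2.3]
grip_width: 0.264
grasp_force: 98.4
```

arm_command([
  {"dp":[14,0,0],"spin":0},
  {"dp":[14,0,0],"spin":0},
  {"dp":[12,0,0],"spin":0},
  {"dp":[0,0,0],"spin":0},
  {"dp":[0,0,0],"spin":0},
])

```text
clock: 41.05
position: [0.6187, 0.0627, 0.2839]
ee_rot: [0.706, 0.708, -0.0, 0.0]
ft_force: [0.8, -1.1, -1.8]
grip_width: 0.261
grasp_force: 98.4
```

Run:
```python
from cov import *
st(); viewer.camera("top"); print([(np.round(d["position"],3).tolist(),round(d["score"],2)) for d in finder.find_in("top","cover_1")])
viewer.camera("scene"); print([(np.round(d["position"],3).tolist(),round(d["score"],2)) for d in finder.find_in("scene","cover_1")])
```

```text
t 41.05 p [0.6187 0.0627 0.2839] yawx 1.5745 z [-0. -0. -1.] F [ 0.8 -1.1 -1.8] w 0.26127368527786726 98.39032173156738 j7 0.018
[([0.472, 0.205, 0.081], 0.94), ([0.616, 0.164, 0.084], 0.84)]
[([0.478, 0.211, 0.086], 0.95), ([0.628, 0.17, 0.078], 0.6), ([0.754, 0.169, 0.02], 0.57), ([0.777, -0.138, 0.064], 0.15)]
```

arm_command([
  {"dp":[5,0,0],"spin":0},
  {"dp":[0,0,-3],"spin":0},
  {"dp":[0,0,-5],"spin":0},
  {"dp":[0,0,-8],"spin":0},
  {"dp":[0,0,-10],"spin":0},
])

```text
clock: 41.75
position: [0.6186, 0.0673, 0.3107]
ee_rot: [0.706, 0.708, -0.0, 0.0]
ft_force: [-0.7, 0.5, -1.4]
grip_width: 0.269
grasp_force: 98.4
```

arm_command([
  {"dp":[0,0,-12],"spin":0},
  {"dp":[0,0,-12],"spin":0},
  {"dp":[0,0,-10],"spin":0},
  {"dp":[0,0,0],"spin":0},
])

```text
clock: 42.15
position: [0.6191, 0.0674, 0.346]
ee_rot: [0.706, 0.708, 0.001, 0.001]
ft_force: [0.2, -0.8, -1.8]
grip_width: 0.263
grasp_force: 98.5
```

Run:
```python
from cov import *
st(); im,k=snap("wrist","w18.png"); pickle.dump(k,open("k18.pkl","wb"))
s,ks=snap("scene","scene2.png")
c=proj(ks,[.6187,.16,.12]).astype(int); print(c)
a=cv2.resize(s[max(0,c[1]-60):c[1]+60,c[0]-60:c[0]+60],(400,400),interpolation=cv2.INTER_CUBIC)
# rack view
r=proj(ks,[.51,-.27,.09]).astype(int); b=cv2.resize(s[r[1]-60:r[1]+60,r[0]-60:r[0]+60],(400,400),interpolation=cv2.INTER_CUBIC)
cv2.imwrite("pics/m7.png",np.hstack([a,b]))
print([(np.round(d["position"],3).tolist(),round(d["score"],2)) for d in finder.find_in("scene","cover_1")])
```

```text
t 42.15 p [0.6191 0.0674 0.346 ] yawx 1.5738 z [ 0.003  0.001 -1.   ] F [ 0.2 -0.8 -1.8] w 0.26315772470351984 98.48167777061462 j7 -0.014
[285 225]
[([0.63, 0.17, 0.141], 0.89), ([0.481, 0.211, 0.087], 0.79), ([0.487, 0.315, 0.112], 0.61)]
```

View pics/m7.png

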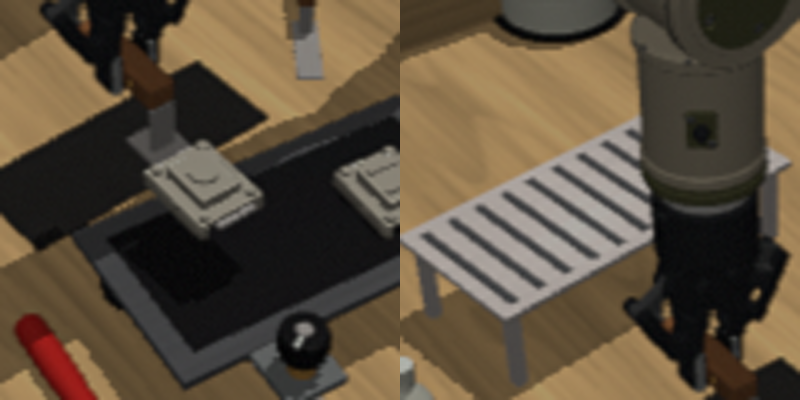

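Cover is lifted on the blade and the rack is empty. Rack pose next, from the top picture.

Run:
```python
from h import *
im=cv2.imread("pics/top0.png"); k=cam("top"); g=cv2.cvtColor(im,cv2.COLOR_BGR2HSV)
m=((g[...,1]<50)&(g[...,2]>90)).astype(np.uint8); m[:160]=0; m[300:]=0; m[:,:360]=0; m[:,450:]=0
m=cv2.morphologyEx(m,cv2.MORPH_CLOSE,np.ones((9,9))); n,l,s,_=cv2.connectedComponentsWithStats(m); i=1+np.argmax(s[1:,4])
cnt=max(cv2.findContours((l==i).astype(np.uint8),0,1)[0],key=cv2.contourArea)
W=np.array([back(k,u,v,.09)[:2] for [[u,v]] in cnt],np.float32)*1000; r=cv2.minAreaRect(W); print(r, cv2.boxPoints(r).round(0).tolist())
```

```text
((508.8063659667969, -272.77899169921875), (340.5636901855469, 161.60101318359375), 7.180718898773193) [[330.0, -214.0], [350.0, -374.0], [688.0, -332.0], [668.0, -171.0]]
```

Run:
```python
from h import *
p0=np.array([.6191,.0674,.346]); p1=np.array([.5804,-.3597,.352]); f=lambda s:(p0+(p1-p0)*s, 1.5738+.122*s)
s=None
for a,v in((.03,8),(.10,16),(.88,29),(.96,17),(1,9)):
    q,y=f(a); s=plan(q,y,vmax=v,start=s if s else (p0,1.5738))
```

```text
[{"dp": [-6.4, -0.6, -0.1], "spin": -0.002}, {"dp": [-6.4, -0.6, -0.1], "spin": -0.002}]
[{"dp": [-14.9, -1.5, -0.2], "spin": -0.004}, {"dp": [-15.0, -1.5, -0.2], "spin": -0.004}]
[{"dp": [-27.7, -2.9, -0.4], "spin": -0.008}, {"dp": [-27.7, -3.2, -0.4], "spin": -0.008}, {"dp": [-27.7, -3.4, -0.4], "spin": -0.008}, {"dp": [-27.6, -3.6, -0.4], "spin": -0.008}, {"dp": [-27.6, -3.8, -0.4], "spin": -0.008}]
[{"dp": [-27.6, -4.0, -0.3], "spin": -0.008}, {"dp": [-27.6, -4.3, -0.4], "spin": -0.008}, {"dp": [-27.5, -4.4, -0.4], "spin": -0.008}, {"dp": [-27.5, -4.7, -0.4], "spin": -0.008}, {"dp": [-27.4, -5.0, -0.4], "spin": -0.008}]
[{"dp": [-27.4, -5.1, -0.4], "spin": -0.008}, {"dp": [-27.4, -5.4, -0.4], "spin": -0.008}]
[{"dp": [-11.2, -2.3, -0.2], "spin": -0.003}, {"dp": [-11.2, -2.3, -0.1], "spin": -0.003}, {"dp": [-11.2, -2.4, -0.2], "spin": -0.003}]
[{"dp": [-8.4, -1.8, -0.1], "spin": -0.003}, {"dp": [-8.4, -1.8, -0.1], "spin": -0.003}]
```

arm_command([
  {"dp":[-6.4,-0.6,0],"spin":-0.002},
  {"dp":[-10,-1,0],"spin":-0.003},
  {"dp":[-12,-1.2,-0.2],"spin":-0.003},
  {"dp":[-14.3,-1.4,-0.2],"spin":-0.004},
  {"dp":[-20,-2.2,-0.4],"spin":-0.006},
])

```text
clock: 42.8
position: [0.6127, 0.0037, 0.3447]
ee_rot: [0.699, 0.715, 0.0, -0.0]
ft_force: [0.3, 0.5, -1.2]
grip_width: 0.263
grasp_force: 98.5
```

arm_command([
  {"dp":[-27.7,-3.2,-0.4],"spin":-0.008},
  {"dp":[-27.7,-3.4,-0.4],"spin":-0.008},
  {"dp":[-27.6,-3.6,-0.4],"spin":-0.008},
  {"dp":[-27.6,-3.8,-0.4],"spin":-0.008},
  {"dp":[-27.6,-4.0,-0.3],"spin":-0.008},
])

```text
clock: 43.3
position: [0.5993, -0.1366, 0.3468]
ee_rot: [0.685, 0.728, 0.0, 0.0]
ft_force: [-0.2, 0.1, -1.2]
grip_width: 0.265
grasp_force: 98.5
```

arm_command([
  {"dp":[-27.6,-4.3,-0.4],"spin":-0.008},
  {"dp":[-27.5,-4.4,-0.4],"spin":-0.008},
  {"dp":[-27.5,-4.7,-0.4],"spin":-0.008},
  {"dp":[-27.4,-5.0,-0.4],"spin":-0.008},
  {"dp":[-27.4,-5.1,-0.4],"spin":-0.008},
])

```text
clock: 43.8
position: [0.5861, -0.2753, 0.3487]
ee_rot: [0.671, 0.742, -0.0, 0.0]
ft_force: [-0.6, 0.3, -2.7]
grip_width: 0.267
grasp_force: 98.5
```

arm_command([
  {"dp":[-24,-4.8,-0.4],"spin":-0.008},
  {"dp":[-18,-3.6,-0.2],"spin":-0.005},
  {"dp":[-15,-3.1,-0.2],"spin":-0.004},
  {"dp":[-11,-2.4,0],"spin":-0.004},
  {"dp":[-7,-1.5,0],"spin":-0.002},
])

```text
clock: 44.3
position: [0.5797, -0.3502, 0.3494]
ee_rot: [0.662, 0.749, -0.0, -0.0]
ft_force: [0.4, 0.3, -1.5]
grip_width: 0.263
grasp_force: 98.5
```

arm_command([
  {"dp":[-3,-0.6,0],"spin":-0.001},
  {"dp":[0,0,0],"spin":0},
  {"dp":[0,0,0],"spin":0},
  {"dp":[0,0,0],"spin":0},
])

```text
clock: 44.7
position: [0.5802, -0.3513, 0.3494]
ee_rot: [0.661, 0.75, 0.0, -0.0]
ft_force: [-0.1, -0.3, -1.6]
grip_width: 0.26
grasp_force: 98.5
```

Run:
```python
from cov import *
st(); im,k=snap("wrist","w19.png"); pickle.dump(k,open("k19.pkl","wb"))
for n in("scene","top"):
    viewer.camera(n); print(n,[(np.round(d["position"],3).tolist(),round(d["score"],2)) for d in finder.find_in(n,"cover_1")])
for o in covers(im,k,.150): print(o)
plan([.5804,-.3597,.304],1.696,vmax=9)
```

```text
t 44.7 p [ 0.5802 -0.3513  0.3494] yawx 1.6969 z [ 0.     0.001 -1.   ] F [-0.1 -0.3 -1.6] w 0.2601894429108365 98.493812084198 j7 0.824
scene [([0.483, 0.212, 0.087], 0.69), ([0.577, -0.247, 0.142], 0.65)]
top [([0.568, -0.253, 0.146], 0.68), ([0.47, 0.204, 0.085], 0.57)]
(array([ 548.7, -289.2]), array([ 87.8, 207.8]), np.float64(0.127), [0, 0, 473, 211])
[{"dp": [-1.3, -0.1, 7.6], "spin": 0.0}, {"dp": [-1.3, -0.1, 7.5], "spin": 0.0}, {"dp": [-1.3, -0.1, 7.6], "spin": 0.0}, {"dp": [-1.3, -0.1, 7.6], "spin": 0.0}, {"dp": [-1.3, -0.0, 7.6], "spin": 0.0}]
[{"dp": [-1.3, -0.1, 7.5], "spin": 0.0}]
```

arm_command([
  {"dp":[-2,0,6],"spin":0},
  {"dp":[-3,0,9],"spin":0},
  {"dp":[-3,-0.5,9],"spin":0},
  {"dp":[-0.5,0,8],"spin":0},
  {"dp":[0,0,6],"spin":0},
])

```text
clock: 45.45
position: [0.5802, -0.3608, 0.31]
ee_rot: [0.662, 0.75, -0.0, -0.001]
ft_force: [0.3, 0.4, -1.9]
grip_width: 0.263
grasp_force: 98.5
```

arm_command([
  {"dp":[0,0,3],"spin":0},
  {"dp":[0,0,2],"spin":0},
  {"dp":[0,0,2.4],"spin":0},
  {"dp":[0,0,0],"spin":0},
])

```text
clock: 45.85
position: [0.5805, -0.3605, 0.304]
ee_rot: [0.662, 0.75, 0.0, -0.0]
ft_force: [0.4, 0.2, -1.2]
grip_width: 0.265
grasp_force: 98.5
```

Run:
```python
from cov import *
st()
for n in("scene","top"):
    viewer.camera(n); print(n,[(np.round(d["position"],3).tolist(),round(d["score"],2)) for d in finder.find_in(n,"cover_1")])
```

```text
t 45.85 p [ 0.5805 -0.3605  0.304 ] yawx 1.6959 z [ 0.  0. -1.] F [ 0.4  0.2 -1.2] w 0.26495314565182826 98.50784540176392 j7 0.851
scene [([0.577, -0.256, 0.104], 0.83), ([0.478, 0.214, 0.087], 0.71), ([0.777, -0.135, 0.065], 0.16)]
top [([0.566, -0.261, 0.103], 0.92), ([0.472, 0.206, 0.083], 0.6)]
```

Withdraw slowly, watching force.

arm_command([
  {"dp":[-6,0,0],"spin":0},
  {"dp":[-10,0,0],"spin":0},
  {"dp":[-12,0,0],"spin":0},
  {"dp":[0,0,0],"spin":0},
])

```text
clock: 46.45
position: [0.5831, -0.3911, 0.304]
ee_rot: [0.663, 0.749, -0.001, 0.0]
ft_force: [-0.6, 0.3, -0.3]
grip_width: 0.266
grasp_force: 98.5
```

Run:
```python
from cov import *
st()
for n in("scene","top"):
    viewer.camera(n); print(n,[(np.round(d["position"],3).tolist(),round(d["score"],2)) for d in finder.find_in(n,"cover_1")])
```

```text
t 46.45 p [ 0.5831 -0.3911  0.304 ] yawx 1.6931 z [-0.001 -0.002 -1.   ] F [-0.6  0.3 -0.3] w 0.26600745026391853 98.54326486587524 j7 0.886
scene [([0.478, 0.214, 0.09], 0.91), ([0.578, -0.257, 0.102], 0.69)]
top [([0.568, -0.264, 0.103], 0.97), ([0.47, 0.206, 0.08], 0.7)]
```

arm_command([
  {"dp":[-20,0,0],"spin":0},
  {"dp":[-25,0,0],"spin":0},
  {"dp":[-20,0,0],"spin":0},
  {"dp":[0,0,-20],"spin":0},
  {"dp":[0,0,-38],"spin":0},
])

```text
clock: 47.15
position: [0.5917, -0.4526, 0.359]
ee_rot: [0.662, 0.75, -0.0, -0.003]
ft_force: [1.0, -0.2, -1.6]
grip_width: 0.259
grasp_force: 98.4
```

Run:
```python
from cov import *
st()
for n in("scene","top"):
    viewer.camera(n); print(n,[(np.round(d["position"],3).tolist(),round(d["score"],2)) for d in finder.find_in(n,"cover_1")])
plan([.4587,.005,.36],1.5)
```

```text
t 47.15 p [ 0.5917 -0.4526  0.359 ] yawx 1.6952 z [-0.005  0.003 -1.   ] F [ 1.  -0.2 -1.6] w 0.25889060098306615 98.43074798583984 j7 0.936
scene [([0.479, 0.21, 0.088], 0.81), ([0.578, -0.255, 0.104], 0.53)]
top [([0.471, 0.207, 0.082], 0.6), ([0.569, -0.264, 0.105], 0.57)]
[{"dp": [42.8, -6.8, 0.3], "spin": 0.018}, {"dp": [42.7, -7.6, 0.2], "spin": 0.018}, {"dp": [42.5, -8.4, 0.3], "spin": 0.018}, {"dp": [42.4, -9.1, 0.3], "spin": 0.018}, {"dp": [42.2, -9.9, 0.2], "spin": 0.018}]
[{"dp": [42.0, -10.7, 0.3], "spin": 0.018}, {"dp": [41.8, -11.4, 0.3], "spin": 0.018}, {"dp": [41.6, -12.2, 0.2], "spin": 0.018}, {"dp": [41.4, -12.9, 0.3], "spin": 0.018}, {"dp": [41.1, -13.6, 0.3], "spin": 0.018}]
[{"dp": [40.9, -14.4, 0.2], "spin": 0.018}]
```

arm_command([
  {"dp":[42.8,-6.8,0],"spin":0.018},
  {"dp":[42.7,-7.6,0],"spin":0.018},
  {"dp":[42.5,-8.4,0],"spin":0.018},
  {"dp":[42.4,-9.1,0],"spin":0.018},
  {"dp":[42.2,-9.9,0],"spin":0.018},
])

```text
clock: 47.85
position: [0.5306, -0.2423, 0.3605]
ee_rot: [0.694, 0.72, -0.0, -0.001]
ft_force: [1.0, -0.0, -1.0]
grip_width: 0.258
grasp_force: 98.7
```

arm_command([
  {"dp":[42,-10.7,0],"spin":0.018},
  {"dp":[41.8,-11.4,0],"spin":0.018},
  {"dp":[41.6,-12.2,0],"spin":0.018},
  {"dp":[41.4,-12.9,0],"spin":0.018},
  {"dp":[41.1,-13.6,0],"spin":0.018},
])

```text
clock: 48.35
position: [0.4694, -0.0346, 0.3611]
ee_rot: [0.726, 0.688, -0.0, -0.0]
ft_force: [0.3, 0.5, -1.5]
grip_width: 0.265
grasp_force: 98.7
```

arm_command([
  {"dp":[40.9,-14.4,0],"spin":0.018},
  {"dp":[0,0,0],"spin":0},
  {"dp":[0,0,0],"spin":0},
  {"dp":[0,0,0],"spin":0},
])

```text
clock: 48.75
position: [0.4586, 0.0042, 0.3615]
ee_rot: [0.733, 0.681, -0.0, -0.0]
ft_force: [0.4, -1.2, -1.9]
grip_width: 0.266
grasp_force: 98.7
```

Run:
```python
from cov import *
st(); plan([.4587,.005,.2842],1.5,vmax=40)
for n in("scene","top"):
    viewer.camera(n); print(n,[(np.round(d["position"],3).tolist(),round(d["score"],2)) for d in finder.find_in(n,"cover_1")])
```

```text
t 48.75 p [0.4586 0.0042 0.3615] yawx 1.4973 z [-0.001 -0.    -1.   ] F [ 0.4 -1.2 -1.9] w 0.26561783478201395 98.68378400802612 j7 -0.191
[{"dp": [0.4, 0.0, 38.7], "spin": -0.001}, {"dp": [0.4, 0.1, 38.6], "spin": -0.001}]
scene [([0.48, 0.212, 0.084], 0.91), ([0.579, -0.257, 0.1], 0.78)]
top [([0.473, 0.206, 0.082], 0.9), ([0.569, -0.264, 0.102], 0.8)]
```

arm_command([
  {"dp":[0.4,0,38.7],"spin":0},
  {"dp":[0.4,0.1,38.6],"spin":0},
  {"dp":[0,0,0],"spin":0},
  {"dp":[0,0,0],"spin":0},
])

```text
clock: 49.35
position: [0.459, 0.0052, 0.2853]
ee_rot: [0.733, 0.681, -0.001, -0.0]
ft_force: [0.4, 0.0, -0.7]
grip_width: 0.263
grasp_force: 98.9
```

arm_command([
  {"dp":[15,0,0],"spin":0},
  {"dp":[15,0,0],"spin":0},
  {"dp":[8,0,0],"spin":0},
  {"dp":[0,0,0],"spin":0},
])

```text
clock: 49.75
position: [0.4621, 0.0444, 0.286]
ee_rot: [0.732, 0.681, 0.001, 0.0]
ft_force: [-0.3, -0.5, -1.5]
grip_width: 0.263
grasp_force: 98.9
```

Run:
```python
from cov import *
st()
```

```text
t 49.75 p [0.4621 0.0444 0.286 ] yawx 1.4996 z [ 0.002  0.001 -1.   ] F [-0.3 -0.5 -1.5] w 0.26285401581695655 98.88421654701233 j7 -0.222
```

arm_command([
  {"dp":[6,0.5,1.8],"spin":0},
  {"dp":[12,0.3,0],"spin":0},
  {"dp":[14,0,0],"spin":0},
  {"dp":[0,0,0],"spin":0},
])

```text
clock: 50.15
position: [0.4648, 0.0778, 0.2829]
ee_rot: [0.731, 0.682, 0.0, -0.0]
ft_force: [0.2, 0.1, -1.5]
grip_width: 0.264
grasp_force: 98.9
```

arm_command([
  {"dp":[14,0,0],"spin":0},
  {"dp":[12,0,0],"spin":0},
  {"dp":[8.5,0,0],"spin":0},
  {"dp":[0,0,0],"spin":0},
  {"dp":[0,0,0],"spin":0},
])

```text
clock: 50.65
position: [0.4673, 0.1098, 0.2829]
ee_rot: [0.732, 0.681, -0.0, 0.0]
ft_force: [-0.7, -0.0, -1.3]
grip_width: 0.265
grasp_force: 98.9
```

Run:
```python
from cov import *
st()
for n in("scene","top"):
    viewer.camera(n); print(n,[(np.round(d["position"],3).tolist(),round(d["score"],2)) for d in finder.find_in(n,"cover_1")])
```

```text
t 50.65 p [0.4673 0.1098 0.2829] yawx 1.4981 z [-0. -0. -1.] F [-0.7 -0.  -1.3] w 0.2646551674115259 98.87006163597107 j7 -0.343
scene [([0.48, 0.213, 0.088], 0.79), ([0.639, 0.307, 0.017], 0.71), ([0.579, -0.257, 0.103], 0.55)]
top [([0.472, 0.212, 0.084], 0.92), ([0.566, -0.264, 0.105], 0.79)]
```

arm_command([
  {"dp":[0,0,-3],"spin":0},
  {"dp":[0,0,-5],"spin":0},
  {"dp":[0,0,-8],"spin":0},
  {"dp":[0,0,-11],"spin":0},
  {"dp":[0,0,-13],"spin":0},
])

```text
clock: 51.35
position: [0.4673, 0.1098, 0.324]
ee_rot: [0.732, 0.681, 0.0, -0.0]
ft_force: [0.2, 0.0, -2.4]
grip_width: 0.264
grasp_force: 98.8
```

arm_command([
  {"dp":[0,0,-13],"spin":0},
  {"dp":[0,0,-9],"spin":0},
  {"dp":[0,0,-5],"spin":0},
  {"dp":[0,0,0],"spin":0},
])

```text
clock: 51.75
position: [0.4674, 0.1098, 0.3507]
ee_rot: [0.732, 0.681, 0.001, 0.0]
ft_force: [-0.3, 0.3, -2.1]
grip_width: 0.265
grasp_force: 98.8
```

Run:
```python
from cov import *
st()
for n in("scene","top"):
    viewer.camera(n); print(n,[(np.round(d["position"],3).tolist(),round(d["score"],2)) for d in finder.find_in(n,"cover_1")])
plan([.4663,-.3741,.352],1.696,vmax=28)
```

```text
t 51.75 p [0.4674 0.1098 0.3507] yawx 1.4978 z [ 0.001  0.001 -1.   ] F [-0.3  0.3 -2.1] w 0.26452992401582054 98.80056381225586 j7 -0.379
scene [([0.579, -0.254, 0.102], 0.79), ([0.482, 0.213, 0.151], 0.71)]
top [([0.567, -0.26, 0.103], 0.96), ([0.468, 0.211, 0.15], 0.6)]
[{"dp": [-26.8, 1.9, -0.1], "spin": -0.011}, {"dp": [-26.8, 1.6, -0.2], "spin": -0.011}, {"dp": [-26.9, 1.4, -0.1], "spin": -0.011}, {"dp": [-26.9, 1.0, -0.2], "spin": -0.011}, {"dp": [-26.8, 0.7, -0.1], "spin": -0.011}]
[{"dp": [-26.9, 0.5, -0.2], "spin": -0.011}, {"dp": [-26.9, 0.1, -0.1], "spin": -0.011}, {"dp": [-26.9, -0.1, -0.2], "spin": -0.011}, {"dp": [-26.8, -0.5, -0.1], "spin": -0.011}, {"dp": [-26.9, -0.7, -0.2], "spin": -0.011}]
[{"dp": [-26.9, -1.1, -0.1], "spin": -0.011}, {"dp": [-26.8, -1.3, -0.2], "spin": -0.011}, {"dp": [-26.9, -1.6, -0.1], "spin": -0.011}, {"dp": [-26.8, -2.0, -0.2], "spin": -0.011}, {"dp": [-26.8, -2.2, -0.1], "spin": -0.011}]
[{"dp": [-26.7, -2.5, -0.1], "spin": -0.011}, {"dp": [-26.8, -2.8, -0.2], "spin": -0.011}, {"dp": [-26.7, -3.1, -0.1], "spin": -0.011}]
```

Lifted. Now the carry with ramps.

arm_command([
  {"dp":[-6,0.4,0],"spin":-0.003},
  {"dp":[-10,0.7,0],"spin":-0.004},
  {"dp":[-14,0.9,0],"spin":-0.006},
  {"dp":[-18,1.1,0],"spin":-0.008},
  {"dp":[-23,1.2,0],"spin":-0.01},
])

```text
clock: 52.45
position: [0.4671, 0.0376, 0.3498]
ee_rot: [0.721, 0.692, -0.0, -0.0]
ft_force: [1.0, 0.0, -2.5]
grip_width: 0.266
grasp_force: 98.8
```

arm_command([
  {"dp":[-28,1.2,0],"spin":-0.012},
  {"dp":[-28,0.8,0],"spin":-0.012},
  {"dp":[-28,0.5,0],"spin":-0.012},
  {"dp":[-28,0.2,0],"spin":-0.012},
  {"dp":[-28,0,0],"spin":-0.012},
])

```text
clock: 52.95
position: [0.4669, -0.1035, 0.3499]
ee_rot: [0.701, 0.713, 0.0, -0.0]
ft_force: [0.7, -0.1, -2.3]
grip_width: 0.26
grasp_force: 98.8
```

arm_command([
  {"dp":[-28,-0.5,0],"spin":-0.012},
  {"dp":[-28,-0.8,0],"spin":-0.012},
  {"dp":[-28,-1.1,0],"spin":-0.012},
  {"dp":[-28,-1.4,0],"spin":-0.012},
  {"dp":[-28,-1.8,0],"spin":-0.012},
])

```text
clock: 53.45
position: [0.467, -0.2434, 0.35]
ee_rot: [0.679, 0.734, 0.0, 0.0]
ft_force: [-0.4, 0.1, -2.3]
grip_width: 0.262
grasp_force: 98.8
```

arm_command([
  {"dp":[-28,-2.2,0],"spin":-0.012},
  {"dp":[-28,-2.6,0],"spin":-0.012},
  {"dp":[-24,-2.4,0],"spin":-0.01},
  {"dp":[-18,-2,0],"spin":-0.008},
  {"dp":[-12,-1.4,0],"spin":-0.006},
])

```text
clock: 53.95
position: [0.4666, -0.3543, 0.3498]
ee_rot: [0.662, 0.75, -0.0, 0.0]
ft_force: [-0.1, 0.1, -1.6]
grip_width: 0.262
grasp_force: 98.8
```

arm_command([
  {"dp":[-8,-0.8,0],"spin":-0.003},
  {"dp":[-4,-0.4,0],"spin":-0.002},
  {"dp":[0,0,0],"spin":0},
  {"dp":[0,0,0],"spin":0},
  {"dp":[0,0,0],"spin":0},
])

```text
clock: 54.45
position: [0.4683, -0.3634, 0.3499]
ee_rot: [0.659, 0.752, 0.0, -0.0]
ft_force: [-0.0, -0.8, -2.6]
grip_width: 0.261
grasp_force: 98.8
```

Run:
```python
from cov import *
st()
for n in("scene","top"):
    viewer.camera(n); print(n,[(np.round(d["position"],3).tolist(),round(d["score"],2)) for d in finder.find_in(n,"cover_1")])
plan([.4663,-.3741,.304],1.696,vmax=9)
```

```text
t 54.45 p [ 0.4683 -0.3634  0.3499] yawx 1.7027 z [ 0.  0. -1.] F [-0.  -0.8 -2.6] w 0.26054329797540937 98.79104018211365 j7 0.938
scene [([0.465, -0.257, 0.15], 0.9), ([0.578, -0.255, 0.1], 0.59), ([0.466, -0.318, 0.182], 0.46), ([0.487, 0.315, 0.115], 0.32)]
top [([0.452, -0.264, 0.147], 0.85), ([0.568, -0.263, 0.1], 0.62)]
[{"dp": [-1.7, -0.5, 7.7], "spin": 0.001}, {"dp": [-1.6, -0.6, 7.6], "spin": 0.001}, {"dp": [-1.7, -0.5, 7.7], "spin": 0.001}, {"dp": [-1.7, -0.6, 7.6], "spin": 0.001}, {"dp": [-1.7, -0.5, 7.7], "spin": 0.001}]
[{"dp": [-1.6, -0.5, 7.7], "spin": 0.001}]
```

arm_command([
  {"dp":[-3,-0.5,6],"spin":0},
  {"dp":[-4,-0.5,9],"spin":0},
  {"dp":[-4,-0.5,10],"spin":0},
  {"dp":[-2,0,8],"spin":0},
  {"dp":[0,0,5],"spin":0},
])

```text
clock: 55.15
position: [0.468, -0.3775, 0.3105]
ee_rot: [0.66, 0.752, -0.0, -0.001]
ft_force: [-0.4, 0.5, -3.0]
grip_width: 0.263
grasp_force: 98.8
```

arm_command([
  {"dp":[0,0,3],"spin":0},
  {"dp":[0,0,2.5],"spin":0},
  {"dp":[0,0,2.4],"spin":0},
  {"dp":[0,0,0],"spin":0},
  {"dp":[0,0,0],"spin":0},
])

```text
clock: 55.65
position: [0.4684, -0.3771, 0.3042]
ee_rot: [0.659, 0.752, 0.0, 0.0]
ft_force: [-0.5, -0.1, -0.6]
grip_width: 0.262
grasp_force: 98.8
```

Run:
```python
from cov import *
st()
```

```text
t 55.65 p [ 0.4684 -0.3771  0.3042] yawx 1.7019 z [ 0. -0. -1.] F [-0.5 -0.1 -0.6] w 0.2623991959446493 98.79913330078125 j7 0.99
```

arm_command([
  {"dp":[-5,0,0],"spin":0},
  {"dp":[-8,0,0],"spin":0},
  {"dp":[-12,0,0],"spin":0},
  {"dp":[0,0,0],"spin":0},
])

```text
clock: 56.05
position: [0.4711, -0.404, 0.3042]
ee_rot: [0.66, 0.751, -0.001, 0.0]
ft_force: [-0.6, -1.2, -1.7]
grip_width: 0.266
grasp_force: 98.8
```

Run:
```python
from cov import *
st()
for n in("scene","top"):
    viewer.camera(n); print(n,[(np.round(d["position"],3).tolist(),round(d["score"],2)) for d in finder.find_in(n,"cover_1")])
```

```text
t 56.05 p [ 0.4711 -0.404   0.3042] yawx 1.6998 z [-0.    -0.002 -1.   ] F [-0.6 -1.2 -1.7] w 0.26601137750906123 98.82167100906372 j7 1.032
scene [([0.579, -0.256, 0.102], 0.81), ([0.458, -0.27, 0.105], 0.74), ([0.487, 0.316, 0.118], 0.61), ([0.561, 0.212, 0.073], 0.41)]
top [([0.453, -0.284, 0.105], 0.94), ([0.567, -0.261, 0.105], 0.72)]
```

arm_command([
  {"dp":[-20,0,0],"spin":0},
  {"dp":[-25,0,0],"spin":0},
  {"dp":[-22,0,0],"spin":0},
  {"dp":[0,0,-20],"spin":0},
  {"dp":[0,0,-38],"spin":0},
])

```text
clock: 56.75
position: [0.48, -0.468, 0.3596]
ee_rot: [0.66, 0.752, -0.0, -0.003]
ft_force: [-0.0, -0.8, -0.8]
grip_width: 0.26
grasp_force: 98.7
```

arm_command([
  {"dp":[0,0,0],"spin":0},
  {"dp":[0,0,0],"spin":0},
  {"dp":[0,0,0],"spin":0},
])

```text
clock: 57.05
position: [0.4804, -0.4678, 0.361]
ee_rot: [0.659, 0.752, 0.0, -0.001]
ft_force: [-0.8, 0.3, -2.8]
grip_width: 0.264
grasp_force: 99.1
```

Run:
```python
from cov import *
st()
s=plan([.5247,-.0231,.36],.118)
for n in("scene","top"):
    viewer.camera(n); print(n,[(np.round(d["position"],3).tolist(),round(d["score"],2)) for d in finder.find_in(n,"cover_1")])
```

```text
t 57.05 p [ 0.4804 -0.4678  0.361 ] yawx 1.7023 z [-0.001  0.001 -1.   ] F [-0.8  0.3 -2.8] w 0.26382661709346106 99.09666538238525 j7 1.098
[{"dp": [39.6, 9.3, 0.1], "spin": 0.144}, {"dp": [40.4, 3.5, 0.1], "spin": 0.144}, {"dp": [40.6, -2.3, 0.1], "spin": 0.144}, {"dp": [39.8, -8.1, 0.1], "spin": 0.144}, {"dp": [38.2, -13.8, 0.0], "spin": 0.144}]
[{"dp": [35.9, -19.1, 0.1], "spin": 0.144}, {"dp": [32.7, -24.0, 0.1], "spin": 0.144}, {"dp": [29.0, -28.5, 0.1], "spin": 0.144}, {"dp": [24.6, -32.4, 0.1], "spin": 0.144}, {"dp": [19.7, -35.5, 0.1], "spin": 0.144}]
[{"dp": [14.3, -38.0, 0.1], "spin": 0.144}]
scene [([0.579, -0.255, 0.1], 0.74)]
top [([0.485, -0.269, 0.105], 0.91), ([0.567, -0.263, 0.103], 0.83)]
```

The second cover now reads as shifted about 3 cm along the rack, likely the announced knock. I'll return the spatula and then check with a picture.

arm_command([
  {"dp":[39.6,9.3,0],"spin":0.144},
  {"dp":[40.4,3.5,0],"spin":0.144},
  {"dp":[40.6,-2.3,0],"spin":0.144},
  {"dp":[39.8,-8.1,0],"spin":0.144},
  {"dp":[38.2,-13.8,0],"spin":0.144},
])

```text
clock: 57.75
position: [0.5004, -0.2647, 0.3616]
ee_rot: [0.883, 0.469, -0.0, -0.0]
ft_force: [-0.0, 0.7, -1.1]
grip_width: 0.266
grasp_force: 98.9
```

arm_command([
  {"dp":[35.9,-19.1,0],"spin":0.144},
  {"dp":[32.7,-24,0],"spin":0.144},
  {"dp":[29,-28.5,0],"spin":0.144},
  {"dp":[24.6,-32.4,0],"spin":0.144},
  {"dp":[19.7,-35.5,0],"spin":0.144},
])

```text
clock: 58.25
position: [0.5178, -0.0701, 0.3619]
ee_rot: [0.99, 0.142, -0.0, -0.0]
ft_force: [1.3, -0.1, -0.3]
grip_width: 0.266
grasp_force: 98.9
```

arm_command([
  {"dp":[14.3,-38,0],"spin":0.144},
  {"dp":[0,0,0],"spin":0},
  {"dp":[0,0,0],"spin":0},
  {"dp":[0,0,0],"spin":0},
])

```text
clock: 58.65
position: [0.5207, -0.0324, 0.362]
ee_rot: [0.997, 0.073, -0.0, 0.0]
ft_force: [-0.6, -0.7, -0.9]
grip_width: 0.264
grasp_force: 98.9
```

Run:
```python
from cov import *
st()
plan([.5247,-.0231,.2138],.118,vmax=30)
s,ks=snap("scene","scene3.png"); t,_=snap("top","top3.png")
r=proj(ks,[.51,-.27,.10]).astype(int)
cv2.imwrite("pics/m8.png",np.hstack([cv2.resize(s[r[1]-55:r[1]+55,r[0]-55:r[0]+55],(400,400),interpolation=cv2.INTER_CUBIC),cv2.resize(t[160:300,340:480],(400,400),interpolation=cv2.INTER_CUBIC)]))
```

```text
t 58.65 p [ 0.5207 -0.0324  0.362 ] yawx 0.1458 z [-0. -0. -1.] F [-0.6 -0.7 -0.9] w 0.2641428333128176 98.87258648872375 j7 -1.253
[{"dp": [1.1, -1.7, 29.6], "spin": 0.006}, {"dp": [1.0, -1.7, 29.7], "spin": 0.006}, {"dp": [1.0, -1.8, 29.6], "spin": 0.006}, {"dp": [1.1, -1.7, 29.7], "spin": 0.006}, {"dp": [1.0, -1.7, 29.6], "spin": 0.006}]
```

View pics/m8.png

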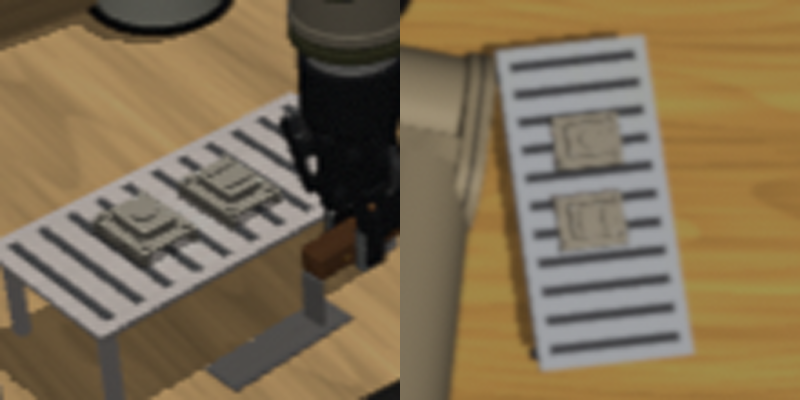

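Both covers sit right way up and fully on the rack. Now I'll lay the spatula down at its original place.

arm_command([
  {"dp":[1.3,-2.2,36],"spin":0.007},
  {"dp":[1.3,-2.2,36],"spin":0.007},
  {"dp":[1.3,-2.2,36],"spin":0.007},
  {"dp":[1.3,-2,28],"spin":0.007},
  {"dp":[0,0,0],"spin":0},
])

```text
clock: 59.25
position: [0.5235, -0.0228, 0.2232]
ee_rot: [0.998, 0.058, -0.003, 0.001]
ft_force: [0.2, 1.2, -1.2]
grip_width: 0.265
grasp_force: 98.7
```

arm_command([
  {"dp":[0,0,0],"spin":0},
  {"dp":[0,0,0],"spin":0},
])

```text
clock: 59.45
position: [0.5256, -0.0227, 0.2278]
ee_rot: [0.998, 0.058, 0.001, -0.0]
ft_force: [1.3, 0.3, -0.9]
grip_width: 0.265
grasp_force: 98.7
```

Run:
```python
from cov import *
st()
plan([.5247,-.0231,.2135],.118,vmax=4)
```

```text
t 59.45 p [ 0.5256 -0.0227  0.2278] yawx 0.1171 z [ 0.002  0.    -1.   ] F [ 1.3  0.3 -0.9] w 0.2654486598584783 98.74176979064941 j7 -1.127
[{"dp": [-0.2, 0.1, 3.6], "spin": -0.0}, {"dp": [-0.3, 0.0, 3.5], "spin": -0.0}, {"dp": [-0.2, 0.1, 3.6], "spin": -0.0}, {"dp": [-0.2, 0.1, 3.6], "spin": -0.0}]
```

arm_command([
  {"dp":[0,0,4],"spin":0},
  {"dp":[0,0,4],"spin":0},
  {"dp":[0,0,3],"spin":0},
  {"dp":[0,0,2],"spin":0},
  {"dp":[0,0,0.8],"spin":0},
])

```text
clock: 59.95
position: [0.5249, -0.0221, 0.2132]
ee_rot: [0.998, 0.059, -0.0, -0.001]
ft_force: [-13.8, 2.5, 30.3]
grip_width: 0.263
grasp_force: 103.2
```

arm_command([
  {"dp":[0,0,0],"spin":0},
  {"dp":[0,0,0],"spin":0},
])

```text
clock: 60.15
position: [0.5249, -0.0221, 0.2133]
ee_rot: [0.998, 0.059, -0.0, -0.001]
ft_force: [-10.3, 1.9, 20.4]
grip_width: 0.259
grasp_force: 102.1
```

Touching the mat with 20 N. Ease up 0.7 mm and release.

arm_command([
  {"dp":[0,0,-0.6],"spin":0},
  {"dp":[0,0,0],"spin":0},
])

```text
clock: 60.35
position: [0.5249, -0.022, 0.2134]
ee_rot: [0.998, 0.059, -0.0, -0.0]
ft_force: [-3.9, 0.9, 9.5]
grip_width: 0.27
grasp_force: 100.2
```

arm_command([
  {"dp":[0,0,0],"spin":0},
  {"dp":[0,0,0],"spin":0},
  {"dp":[0,0,0],"spin":0},
  {"dp":[0,0,0],"spin":0},
  {"dp":[0,0,0],"spin":0},
], grip=-1)

```text
clock: 60.85
position: [0.5249, -0.022, 0.2128]
ee_rot: [0.998, 0.059, 0.0, 0.0]
ft_force: [0.1, 0.1, -0.1]
grip_width: 1.001
grasp_force: 0.0
```

arm_command([
  {"dp":[0,0,-15],"spin":0},
  {"dp":[0,0,-30],"spin":0},
  {"dp":[0,0,-40],"spin":0},
  {"dp":[0,0,-40],"spin":0},
  {"dp":[-40,0,-20],"spin":0},
])

```text
clock: 61.35
position: [0.4974, -0.0248, 0.3597]
ee_rot: [0.998, 0.058, 0.004, 0.003]
ft_force: [-1.4, 0.7, 4.1]
grip_width: 0.997
grasp_force: 0.0
```

arm_command([
  {"dp":[0,0,0],"spin":0},
  {"dp":[0,0,0],"spin":0},
  {"dp":[0,0,0],"spin":0},
])

```text
clock: 61.65
position: [0.4951, -0.0243, 0.3553]
ee_rot: [0.998, 0.059, 0.001, 0.001]
ft_force: [-0.6, 1.2, -0.3]
grip_width: 0.997
grasp_force: 0.0
```

Run:
```python
from cov import *
st(); w,_=snap("wrist"); s,ks=snap("scene","scene4.png")
cv2.imwrite("pics/m9.png",np.hstack([cv2.resize(s[90:310,150:440],(500,380)),cv2.resize(w[:380],None,fx=.53,fy=1)[:380,:300]]))
for n in("scene","top"):
    viewer.camera(n); print(n,[(np.round(d["position"],3).tolist(),round(d["score"],2)) for d in finder.find_in(n,"cover_1")])
```

```text
t 61.65 p [ 0.4951 -0.0243  0.3553] yawx 0.1173 z [ 0.002 -0.002 -1.   ] F [-0.6  1.2 -0.3] w 0.9974757112681488 0.0 j7 -1.37
scene [([0.579, -0.255, 0.102], 0.89), ([0.779, -0.14, 0.063], 0.56), ([0.493, -0.256, 0.107], 0.53)]
top [([0.569, -0.262, 0.103], 0.88), ([0.483, -0.268, 0.104], 0.8)]
```

View pics/m9.png

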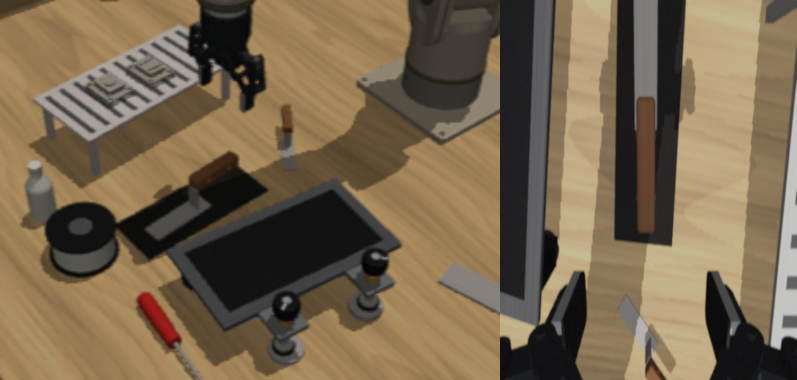

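All is as asked: the plate is empty, both covers are on the rack, the spatula lies flat on its mat, and the bystanders are untouched.

```bash
python3 -c "
from h import *
print(manip.hand_in())"
```

```text
the job is handed in; nothing more can be done
None
```

I handed the job in at about 62 s: both feet are screwed down to a light touch (about 1 mm squash, estimated from images), both covers lie right way up on the rack, the spatula is flat on its mat, and the spool, glue and screwdriver are untouched; one cover shifted about 3 cm along the rack after I set it down but stayed fully on it.

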